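# Refit the guide rod of a tomato slicer and lock it

## Task

The tomato slicer has been washed: put its loose guide rod back. Start the rod nose first in the open bore and push it partway, let go of it there, take it again by the black grip at its back end and push it fully home, then push the red sprung stud above the bore down and give it its quarter turn clockwise so that it locks. Let everything go and leave the tubs, the bowl and the whisk where they are.

Things in the scene. Friction and masses are not known exactly. Their poses are not given: they have to be found in the camera images.
- slicer: Tomato slicer: fixed bench machine of grey cast aluminium, 190 mm wide, 320 mm long, white pusher plate with a black handle, blade frame at its far end. Origin on the bench under its middle; its y axis points along the bores towards the mouth, x across, z up. The open bore is on its -x side. Within 90 mm of the mouth nothing stands higher than 60 mm above the bore's axis.
- bore_mouth (a point): Centre of the open bore's mouth, 110 mm above the bench, on the flat face of an end block 44 mm wide, 40 mm tall. Axes as the slicer: y points level straight out; the rod goes in along -y. Bore 20 mm in diameter: 85 mm through this block, then (22 mm wide) in line through the carriage's 60 mm block and into a blind socket that leaves the home rod's nose 7 mm to spare. The bore 140 mm away in +x already has its rod.
- rod: Loose guide rod: bright steel, 18 mm in diameter, 340 mm overall, 0.2 to 0.4 kg, lying level on the yellow board, its axis 9 mm above the board's top. x points along the rod to the nose. Balances 7 mm behind its middle, towards the grip. A lock groove 14 mm wide runs round it 48 to 62 mm ahead of the shoulder. Origin: same point as rod_middle.
- rod_middle (a point): Middle of the rod, half-way along it and on its axis. Axes as the rod's: x towards the nose.
- rod_nose (a point): Tip of the rod's tapered nose, 170 mm ahead of the middle, on the axis. The last 14 mm taper from 18 to 9 mm in diameter, so the nose finds a hole some 3 mm off centre.
- rod_shoulder (a point): Centre of the rod's shoulder on the axis, 128 mm behind the middle: front face of a steel flange 34 mm wide, 18 mm thick, 6 mm long, which rests on the block's face round the bore when the rod is home (298 mm of rod inside).
- rod_grip (a point): Centre of the rod's black flat grip, 24 mm behind the shoulder, on the axis: 30 mm wide (level, across the rod as it lies), 18 mm thick, 36 mm long. While the rod is partway in and let go it may droop here up to 6 mm below the bore's axis.
- board: Yellow plastic chopping board, fixed, 300 x 460 x 15 mm; origin under its centre.
- stud_grip (a point): Centre of the stud's red wing, 46 mm above the bore's axis, 55 mm inside the mouth. Wing 36 mm long, 10 mm thick, 24 mm tall; x runs along the wing. It starts square across the bore and ends in line with it, turning about the vertical through this point. A steel collar 33 mm in diameter lies 22 mm below this point; the wing comes down 8 mm towards it. Hold it across its thickness.
- stud_press (a joint): How far the stud is pushed down, m: 0 up (start), 0.008 fully down. Spring: 4 N at the start, 12 N fully down. With the rod home the stud's foot drops into the rod's groove; otherwise the rod stops it about 3 mm down.
- stud_turn (a joint): How far the stud is turned clockwise seen from above, rad; 0 at the start. It cannot turn until 6 mm down; held down it turns easily to its stop at about 1.6. Let go beyond about 1.4 it rises by itself to 4 mm down and is locked there; let go sooner it is not locked.
- carriage (a joint): Where the pusher carriage stands, m: 0 nearest the mouth (its block then begins 100 mm from the mouth), grows towards the blades, to 0.075. Stiff (4 N). The tapered nose passes its block without help and may drag it along, which does no harm.
- tub_a_middle (a point): Centre of an empty clear plastic tub, 100 mm across the rim, 62 mm tall. To be left alone.
- tub_b_middle (a point): Centre of another such tub. To be left alone.
- bowl_middle (a point): Centre of a steel bowl of tomatoes, 160 mm across, 60 mm tall. To be left alone.
- whisk_middle (a point): Centre of a mixer's wire whisk lying on the bench, 180 mm long along its x axis, 75 mm wide, 50 mm tall. To be left alone.

How it is judged:
By the outcome, as a careful person would: the job done as asked, in the order asked, and still so for the second after the job is handed in, with the robot touching nothing.
It also fails if it takes over 72 s, if anything falls off the work surface, if the arm or the gripper's body presses on something with over 40 N, if the wrist force passes 120 N, or if a joint passes its speed limit or range.

## Robot

A 6-joint arm with a two-finger parallel gripper is mounted at the origin on the work surface. World frame = base frame: x ahead of the robot, y to its left, z up, the work surface at z = 0. Lengths are in m, angles in degrees, forces in N, time in s.
With the tool pointing down it reaches from about 0.3 to 0.875 m from the base axis. Payload 6.4 kg.
Tool frame: the origin (TCP) lies midway between the tips of the shut fingers; the grasp point (between the pads) lies 19 mm behind it; z points along the fingers, y is the direction in which the jaws open and shut (so a half turn about z gives the same grasp; the last joint's range is limited). The gripper opens to 85 mm and grips with 20 to 120 N. Pads are 22 mm wide; open, the fingers measure 114 mm over their backs; the gripper's body (76 mm by 85 mm) begins 54 mm behind the grasp point. The pads swing forward as they close: fully open they stand 13 mm farther back than shut.
Start: joints at [56.648, 10.359, 92.074, -0, 77.567, -11.82], TCP at [0.211, 0.535, 0.231] pointing down, gripper open.
Joint ranges: [-171.53, 171.53], [-51.25, 118.39], [17.06, 147.69], [-65.23, 245.23], [0, 150.52], [-178.68, 178.68]. Speed limits (degrees/s): [147.25, 147.25, 172.46, 180, 180, 180].

## Interface

Orientations are given as a 3x3 rotation matrix whose columns are the frame's x, y, z axes.
In Python, from bench import monitor, viewer, job gives the robot as it stands.
- The arm moves only by the tool drive_tool, never from a script. Its argument "steps" is a list of rows, each an object of numbers: "wx", "wy", "wz": the turn, a rotation vector about the tool's x, y, z in degrees; "tx", "ty", "tz": the shift along the tool's x, y, z in m; "grip": the finger opening in m, from 0 to 0.0854. A call has 1 to 12 rows; each row shifts and turns the commanded pose from where the row before left it, along the tool's axes as they then stand; what a row does not reach is not made up. A row lasts 1/10 s, in which the tool goes at most 50 mm and 8.59 degrees, less where a joint would pass 70% of its speed; a pose out of reach is approached as far as the arm can. A call with a gripper value outside its range is refused whole. The fingers move at their own pace and stop on an object; "grip_force" is the grip in N (left out, the last holds). Time passes only in rows, so rows that do not move let the fingers close. It gives the time, the measured TCP pose, the force and the opening at its end, in the units of the state.
- monitor.observe(): the state, without advancing time (a new reading comes with each control period).
- viewer.read_camera(name): name is "side" or "top" or "wrist"; returns the picture (384x512x3 uint8, red, green, blue); there is no depth.
- viewer.camera_info(name): a dict with "camera_matrix" (3x3 intrinsics, pixels), "cam_to_world" (4x4, takes a point from camera to world coordinates). Camera axes: x right, y up, looking along -z (the intrinsics and any distortion apply to the point x, -y, -z); pixel columns grow to the right and rows downward; lengths in m; the calibration is good to about 2 mm. A picture is of the moment at which its call begins: read the wrist's pose just before it. camera_info takes no time and is no camera call; for the wrist camera it gives the pose at the moment of the call.
- job.job_done(): hands the job in, once; it reports no verdict.
The state is a dict: "time_s": time; "q": joint angles; "joint_vel": joint speeds; "effort": joint torques, N m; "position": TCP position; "tcp_rot": TCP orientation; "wrist_force": force on the tool from outside, world axes, zero at the start; "torque": the same for the moment, N m; "grip_width": finger opening in m.
Only numpy, scipy, OpenCV 4.12 (cv2) and the standard library are available. Lean on these libraries where they do the work, as an engineer would, in place of code of your own. Each camera call takes 0.05 s, during which the arm holds its last target.

## Working session

There is one attempt and no reset: what is moved stays moved. The work goes in short steps, Python scripts to look and compute and a tool call to move; the robot and the scene stay as the last step left them, time stands still between calls to the robot, and variables do not carry over. Pictures are saved under pics/ and viewed, and the job is handed in when it is done.

Besides the shell and the picture viewer there is one more tool, called as name(argument=value, ...), one argument or row to a line, values as JSON. drive_tool: Moves the arm, as the interface text tells. Its arguments: {"type":"object","properties":{"steps":{"type":"array","items":{"type":"object","properties":{"wx":{"type":"number"},"wy":{"type":"number"},"wz":{"type":"number"},"tx":{"type":"number"},"ty":{"type":"number"},"tz":{"type":"number"},"grip":{"type":"number"}}}},"grip_force":{"type":"number"}},"required":["steps"]}

```bash
ls; mkdir -p pics; cat > h.py <<'E'
import numpy as np, cv2, json
from bench import monitor, viewer, job
def snap(name, fn):
    info=viewer.camera_info(name); im=viewer.read_camera(name)
    cv2.imwrite('pics/'+fn+'.png', im[:,:,::-1]); 
    json.dump({k:np.asarray(v).tolist() for k,v in info.items() if k in('camera_matrix','cam_to_world')}, open('pics/'+fn+'.json','w'))
    return im,info
E
python3 - <<'E'
from h import *
s=monitor.observe(); print(s)
for c in('side','top','wrist'):
    im,i=snap(c,c+'0'); print(c,i)
E
```

```text
pics
{'time_s': 0.0, 'q': array([ 5.66489136e+01,  1.04014609e+01,  9.21317804e+01,  9.44248239e-04,
        7.75675678e+01, -1.18180486e+01]), 'joint_vel': array([-0.07035471,  0.13687285, -0.02797721, -0.01056149,  0.08156551,
        0.04410245]), 'effort': array([ 1.07468375e-03, -4.44880450e+01, -3.51327538e+01, -5.00317328e-04,
        9.15000594e-03, -5.11139717e-07]), 'position': array([0.21069621, 0.53441354, 0.23038735]), 'tcp_rot': array([[-9.30204590e-01,  3.67040133e-01, -9.80732366e-04],
       [ 3.67041251e-01,  9.30203519e-01, -1.46085145e-03],
       [ 3.76089589e-04, -1.71885995e-03, -9.99998452e-01]]), 'wrist_force': array([-0.27557983, -0.34151246, -0.62775334]), 'torque': array([-0.00306275, -0.0278556 ,  0.01928271]), 'grip_width': 0.08554732424570426}
side {'camera_matrix': array([[439.72501806,   0.        , 249.5879712 ],
       [  0.        , 439.72501806, 192.66762863],
       [  0.        ,   0.        ,   1.        ]]), 'cam_to_world': array([[ 0.98173743,  0.09180474, -0.16662386,  0.3626724 ],
       [-0.19007173,  0.51027114, -0.83874675, -0.80218512],
[... 304 characters left out ...]
am_to_world': array([[ 0.02999856,  0.97447965, -0.22246235,  0.31869253],
       [-0.99954723,  0.02976495, -0.00440362,  0.09151944],
       [ 0.00233034,  0.22249372,  0.97493134,  1.11117838],
       [ 0.        ,  0.        ,  0.        ,  1.        ]])}
wrist {'camera_matrix': array([[264.38392142,   0.        , 252.36830511],
       [  0.        , 264.38392142, 190.72269905],
       [  0.        ,   0.        ,   1.        ]]), 'cam_to_world': array([[ 0.36636309, -0.88025733, -0.30153792,  0.13338619],
       [ 0.93046917,  0.34579485,  0.12104979,  0.5658968 ],
       [-0.0022847 , -0.32491991,  0.94573878,  0.37368869],
       [ 0.        ,  0.        ,  0.        ,  1.        ]])}
```

View pics/side0.png

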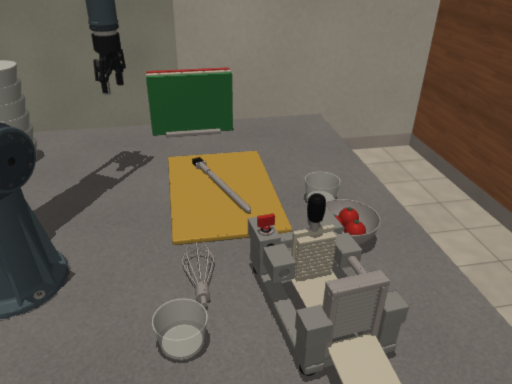

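View pics/top0.png

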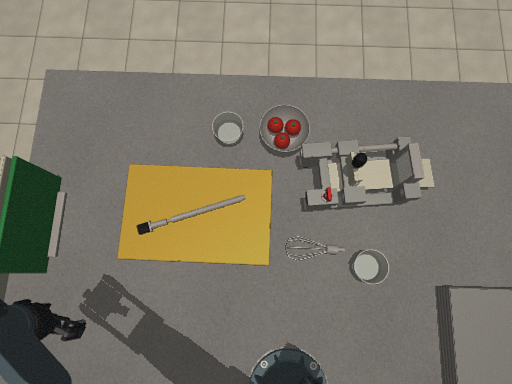

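View pics/wrist0.png

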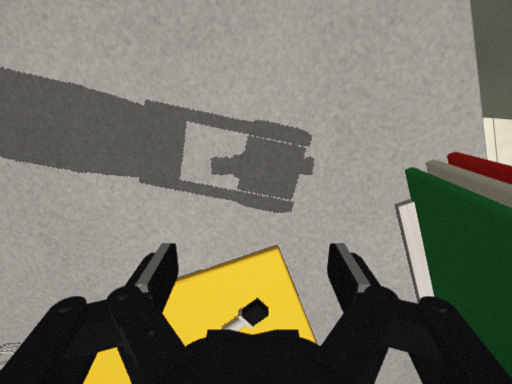

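The rod lies on the board: grip at top-view (144,228), nose at (243,198). The slicer mouth is near (307,197), and the red stud near (327,194). I'll zoom in on these.

```bash
python3 - <<'E'
import cv2,numpy as np
t=cv2.imread('pics/top0.png'); s=cv2.imread('pics/side0.png')
def crop(im,x0,y0,x1,y1,f,fn):
    c=cv2.resize(im[y0:y1,x0:x1],None,fx=f,fy=f,interpolation=cv2.INTER_CUBIC)
    for x in range((x0+9)//10*10,x1,10):
        cv2.line(c,((x-x0)*f,0),((x-x0)*f,5),(255,0,255),1)
        if x%20==0: cv2.putText(c,str(x),((x-x0)*f,16),0,.4,(255,0,255),1)
    for y in range((y0+9)//10*10,y1,10):
        cv2.line(c,(0,(y-y0)*f),(5,(y-y0)*f),(255,0,255),1)
        cv2.putText(c,str(y),(6,(y-y0)*f+4),0,.4,(255,0,255),1)
    cv2.imwrite(fn,c)
crop(t,125,180,255,245,6,'pics/t_rod.png')
crop(t,295,130,435,220,5,'pics/t_sl.png')
crop(s,180,145,310,245,6,'pics/s_rod.png')
crop(s,240,190,400,310,5,'pics/s_sl.png')
E
```

```text
(no output)
```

View pics/t_rod.png

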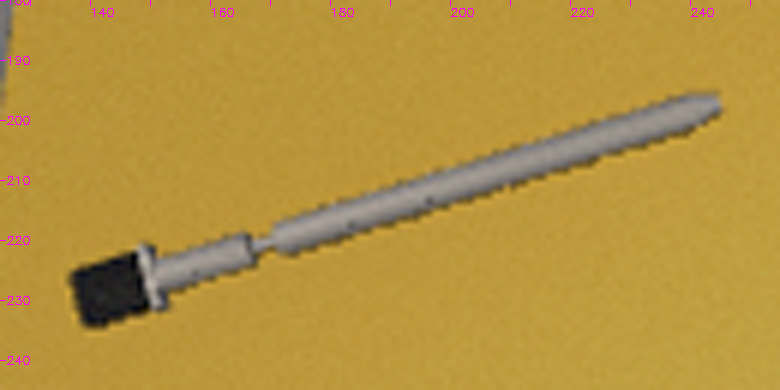

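View pics/t_sl.png

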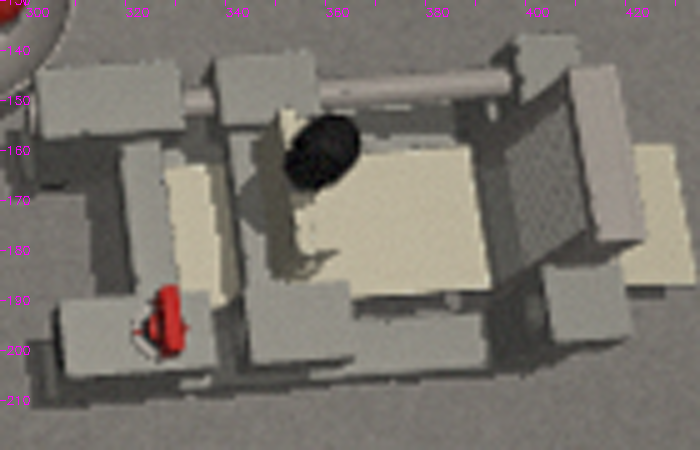

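View pics/s_rod.png

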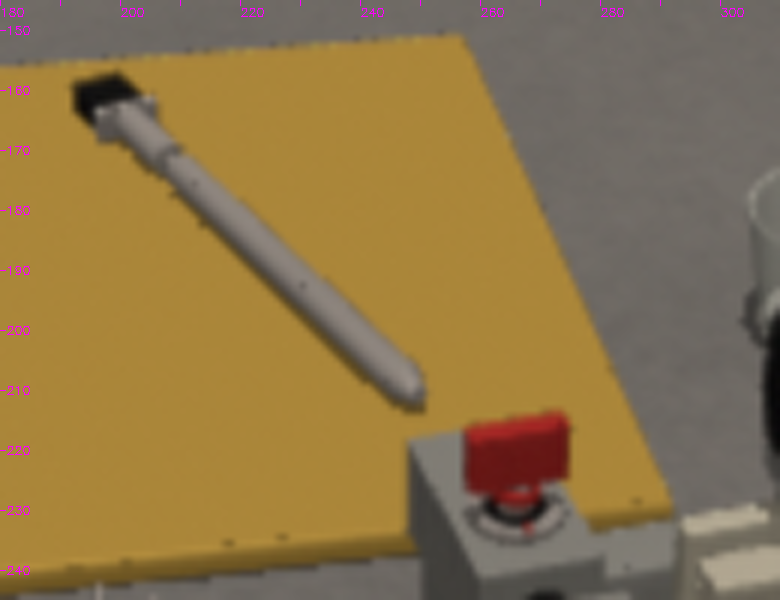

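View pics/s_sl.png

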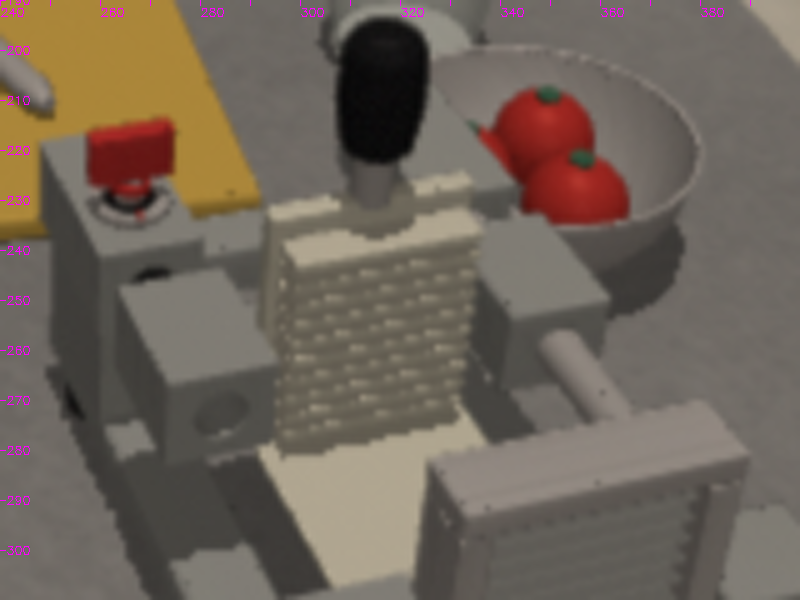

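```bash
cat >> h.py <<'E'
def load(fn):
    d=json.load(open('pics/'+fn+'.json')); return np.array(d['camera_matrix']),np.array(d['cam_to_world'])
def ray(cam,uv):
    K,T=cam; p=np.linalg.inv(K)@np.array([uv[0],uv[1],1.]); d=T[:3,:3]@np.array([p[0],-p[1],-p[2]]); return T[:3,3],d/np.linalg.norm(d)
def onz(cam,uv,z):
    o,d=ray(cam,uv); return o+d*(z-o[2])/d[2]
def tri(*obs):
    A=np.zeros((3,3));b=np.zeros(3);R=[]
    for c,uv in obs:
        o,d=ray(c,uv);M=np.eye(3)-np.outer(d,d);A+=M;b+=M@o;R.append((o,M))
    p=np.linalg.solve(A,b); return p,[round(1000*np.linalg.norm(M@(p-o)),1) for o,M in R]
def proj(cam,P):
    K,T=cam; q=T[:3,:3].T@(np.asarray(P)-T[:3,3]); return np.array([K[0,0]*q[0]/-q[2]+K[0,2], K[1,1]*-q[1]/-q[2]+K[1,2]])
E
python3 - <<'E'
from h import *
np.set_printoptions(precision=4,suppress=True)
T=load('top0');S=load('side0')
print('nose',tri((T,(244.8,197.3)),(S,(249.3,209.5))))
print('shoulder',tri((T,(151.5,226)),(S,(200,164.5))))
print('gripback z.024',onz(T,(137.8,229.5),.024))
print('nose z',onz(T,(244.8,197.3),.024),onz(S,(249.3,209.5),.024))
print('sh z',onz(T,(150.7,226),.024),onz(S,(200,164),.024))
print('groove',tri((T,(168,220.7)),(S,(208,171.5))))
print('blk mouth -x',tri((T,(306.4,204.4)),(S,(248.2,218.4))))
print('blk in -x',tri((T,(338,204.6)),(S,(260,241))))
print('blk in +x',tri((T,(338.6,188)),(S,(281,237.6))))
for n,uv in dict(m_minus=(306.4,204.4),m_plus=(307.4,190),i_minus=(338,204.6),i_plus=(338.6,188),fm_m=(303.5,157.5),fm_p=(303,144.5),fi_p=(331,142.5),fi_m=(331,154.5)).items(): print(n,onz(T,uv,.13))
print('stud',tri((T,(329.5,193.5)),(S,(266,215))), onz(T,(329,193.5),.168))
E
```

```text
nose (array([0.5491, 0.1419, 0.0294]), [np.float64(0.8), np.float64(0.8)])
shoulder (array([0.4492, 0.4215, 0.0281]), [np.float64(1.8), np.float64(1.8)])
gripback z.024 [0.4396 0.4634 0.024 ]
nose z [0.5495 0.1421 0.024 ] [0.5515 0.1501 0.024 ]
sh z [0.4514 0.4253 0.024 ] [0.4482 0.4324 0.024 ]
groove (array([0.4679, 0.3732, 0.0272]), [np.float64(0.9), np.float64(0.9)])
blk mouth -x (array([ 0.5125, -0.0359,  0.1264]), [np.float64(0.2), np.float64(0.2)])
blk in -x (array([ 0.5168, -0.1238,  0.1304]), [np.float64(2.7), np.float64(2.7)])
blk in +x (array([ 0.5613, -0.1252,  0.1345]), [np.float64(0.5), np.float64(0.5)])
m_minus [ 0.512  -0.0354  0.13  ]
m_plus [ 0.5534 -0.0382  0.13  ]
i_minus [ 0.5141 -0.1236  0.13  ]
i_plus [ 0.5619 -0.1262  0.13  ]
fm_m [ 0.6491 -0.0269  0.13  ]
fm_p [ 0.6886 -0.0254  0.13  ]
fi_p [ 0.6973 -0.1067  0.13  ]
fi_m [ 0.6606 -0.1062  0.13  ]
stud (array([ 0.5368, -0.0926,  0.1699]), [np.float64(0.8), np.float64(0.8)]) [ 0.5364 -0.0915  0.168 ]
```

drive_tool(
  steps=[
    {"tx": -0.042, "ty": -0.0125},
    {"tx": -0.042, "ty": -0.0125},
    {"tx": -0.042, "ty": -0.0125},
    {"tx": -0.042, "ty": -0.0125},
    {"tx": -0.042, "ty": -0.0125},
    {"tx": -0.042, "ty": -0.0125},
    {"tx": -0.042, "ty": -0.0125},
    {"tx": -0.042, "ty": -0.0125},
  ],
)

```text
invalid input
```

drive_tool(
  steps=[
    {"wz": 7},
    {"wz": 7},
    {"wz": 7},
    {"wz": 7},
    {"wz": 7},
    {"wz": 7},
    {"wz": 7},
    {},
  ],
)

```text
invalid input
```

```bash
python3 - <<'E'
from h import *
im,i=snap('wrist','w1'); s=monitor.observe(); print(s['position'],s['tcp_rot'],s['q'],s['time_s'])
E
```

```text
[0.21086272 0.53457832 0.23071213] [[-9.30207365e-01  3.67033928e-01 -5.94307525e-04]
 [ 3.67034355e-01  9.30206891e-01 -9.60091718e-04]
 [ 2.00442720e-04 -1.11121567e-03 -9.99999363e-01]] [ 5.66455182e+01  1.03878516e+01  9.21091130e+01 -1.84574558e-03
  7.75677058e+01 -1.18212552e+01] 0.2
```

View pics/w1.png

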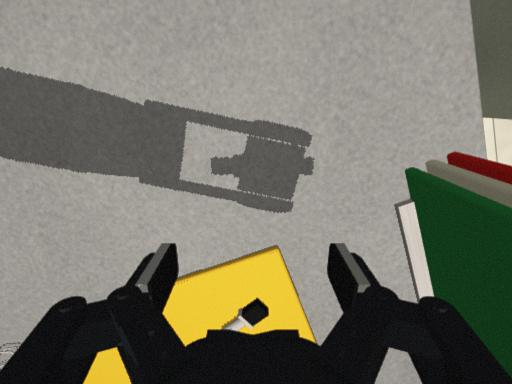

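The moves were refused, so the picture is unchanged. I'll retry with fully specified rows.

drive_tool(
  steps=[
    {"wx": 0, "wy": 0, "wz": 0, "tx": -0.042, "ty": -0.0125, "tz": 0, "grip": 0.085},
    {"wx": 0, "wy": 0, "wz": 0, "tx": -0.042, "ty": -0.0125, "tz": 0, "grip": 0.085},
    {"wx": 0, "wy": 0, "wz": 0, "tx": -0.042, "ty": -0.0125, "tz": 0, "grip": 0.085},
    {"wx": 0, "wy": 0, "wz": 0, "tx": -0.042, "ty": -0.0125, "tz": 0, "grip": 0.085},
  ],
  grip_force=60,
)

```text
time_s: 0.6
position: [0.3498, 0.4256, 0.2312]
tcp_rot: [[-0.93, 0.366, -0.0], [0.366, 0.93, -0.0], [0.0, -0.0, -1.0]]
wrist_force: [0.7, 1.0, 0.2]
grip_width: 0.0851
```

drive_tool(
  steps=[
    {"tx": -0.042, "ty": -0.0125, "grip": 0.085},
    {"tx": -0.042, "ty": -0.0125, "grip": 0.085},
    {"tx": -0.042, "ty": -0.0125, "grip": 0.085},
    {"tx": -0.042, "ty": -0.0125, "grip": 0.085},
  ],
)

```text
invalid input
```

drive_tool(
  steps=[
    {"wx": 0, "wy": 0, "wz": 0, "tx": -0.042, "ty": -0.0125, "tz": 0, "grip": 0.085},
    {"wx": 0, "wy": 0, "wz": 0, "tx": -0.042, "ty": -0.0125, "tz": 0, "grip": 0.085},
    {"wx": 0, "wy": 0, "wz": 0, "tx": -0.042, "ty": -0.0125, "tz": 0, "grip": 0.085},
    {"wx": 0, "wy": 0, "wz": 0, "tx": -0.042, "ty": -0.0125, "tz": 0, "grip": 0.085},
    {"wx": 0, "wy": 0, "wz": 7, "tx": 0, "ty": 0, "tz": 0, "grip": 0.085},
    {"wx": 0, "wy": 0, "wz": 7, "tx": 0, "ty": 0, "tz": 0, "grip": 0.085},
    {"wx": 0, "wy": 0, "wz": 7, "tx": 0, "ty": 0, "tz": 0, "grip": 0.085},
    {"wx": 0, "wy": 0, "wz": 7, "tx": 0, "ty": 0, "tz": 0, "grip": 0.085},
    {"wx": 0, "wy": 0, "wz": 7, "tx": 0, "ty": 0, "tz": 0, "grip": 0.085},
    {"wx": 0, "wy": 0, "wz": 7, "tx": 0, "ty": 0, "tz": 0, "grip": 0.085},
    {"wx": 0, "wy": 0, "wz": 7, "tx": 0, "ty": 0, "tz": 0, "grip": 0.085},
    {"wx": 0, "wy": 0, "wz": 0, "tx": 0, "ty": 0, "tz": 0, "grip": 0.085},
  ],
)

```text
time_s: 1.8
position: [0.4867, 0.3185, 0.231]
tcp_rot: [[-0.332, 0.943, -0.0], [0.943, 0.332, -0.0], [-0.0, -0.0, -1.0]]
wrist_force: [-0.4, -0.7, 0.1]
grip_width: 0.0849
```

```bash
python3 - <<'E'
from h import *
im,i=snap('wrist','w1'); s=monitor.observe(); print(s['position'],s['tcp_rot'],s['q'],s['time_s'])
E
```

```text
[0.48675068 0.3184897  0.23109427] [[-3.35757119e-01  9.41948524e-01 -3.68653003e-04]
 [ 9.41948594e-01  3.35757068e-01 -1.95496898e-04]
 [-6.03701629e-05 -4.12891653e-04 -9.99999913e-01]] [ 2.15149450e+01  1.12283192e+01  9.10807470e+01 -2.73688664e-03
  7.77146923e+01  1.89694407e+00] 1.85
```

View pics/w1.png

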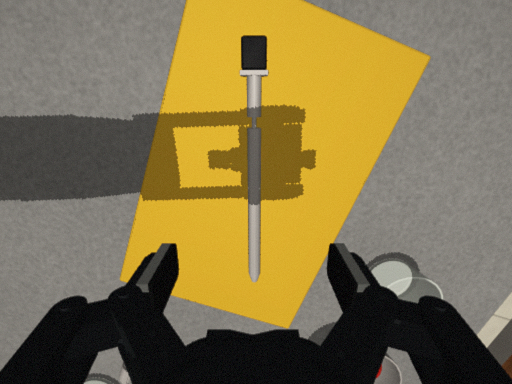

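The wrist view shows the rod upright in the picture: grip at (254,53), flange at (254,73), nose tip at (254,282).

```bash
python3 - <<'E'
from h import *
np.set_printoptions(precision=4,suppress=True)
W=load('w1');T=load('top0');S=load('side0')
im=cv2.imread('pics/w1.png')
for r in (85,100,150,180,220,250,270):
    row=im[r,235:275].astype(int); sat=row.max(1)-row.min(1); ix=np.where(sat<28)[0]; print(r,ix.min()+235,ix.max()+235)
c=im[25:85,230:280]; cv2.imwrite('pics/w1a.png',cv2.resize(c,None,fx=8,fy=8,interpolation=cv2.INTER_CUBIC))
c=im[245:295,230:280]; cv2.imwrite('pics/w1b.png',cv2.resize(c,None,fx=8,fy=8,interpolation=cv2.INTER_CUBIC))
print('nose',tri((W,(254,281.5)),(T,(244.8,197.3))),onz(W,(254,281.5),.024))
print('sh',onz(W,(254,75.5),.027),onz(W,(254,75.5),.024))
E
```

```text
85 247 260
100 247 260
150 248 260
180 248 259
220 249 259
250 249 259
270 249 258
nose (array([0.5507, 0.1422, 0.0253]), [np.float64(1.5), np.float64(1.5)]) [0.5526 0.1411 0.024 ]
sh [0.4518 0.4246 0.027 ] [0.4517 0.4248 0.024 ]
```

View pics/w1a.png

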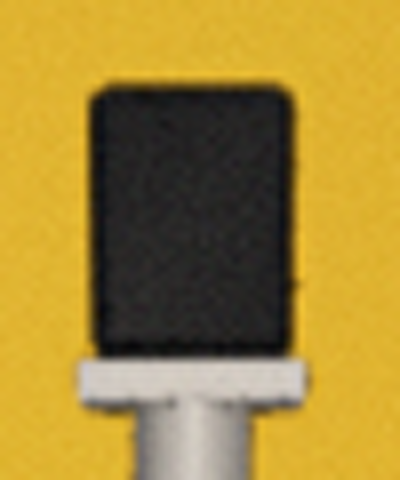

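View pics/w1b.png

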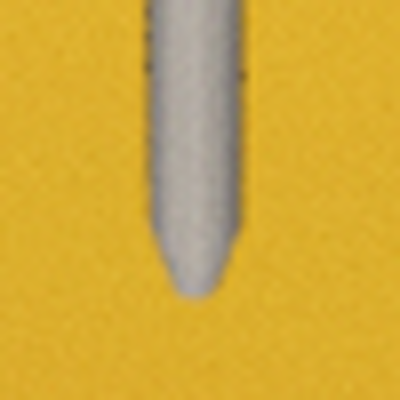

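Rod axis is parallel to the tool x, offset about 2 mm. Heights agree with 24 mm, so I'll descend and grasp 17 mm behind the rod's middle.

drive_tool(
  steps=[
    {"wx": 0, "wy": 0, "wz": 0, "tx": 0, "ty": 0.002, "tz": 0.04, "grip": 0.05},
    {"wx": 0, "wy": 0, "wz": 0, "tx": 0, "ty": 0, "tz": 0.045, "grip": 0.05},
    {"wx": 0, "wy": 0, "wz": 0, "tx": 0, "ty": 0, "tz": 0.045, "grip": 0.05},
    {"wx": 0, "wy": 0, "wz": 0, "tx": 0, "ty": 0, "tz": 0.035, "grip": 0.05},
    {"wx": 0, "wy": 0, "wz": 0, "tx": 0, "ty": 0, "tz": 0.025, "grip": 0.05},
    {"wx": 0, "wy": 0, "wz": 0, "tx": 0, "ty": 0, "tz": 0.015, "grip": 0.05},
    {"wx": 0, "wy": 0, "wz": 0, "tx": 0, "ty": 0, "tz": 0.005, "grip": 0.05},
    {"wx": 0, "wy": 0, "wz": 0, "tx": 0, "ty": 0, "tz": 0, "grip": 0.05},
  ],
  grip_force=60,
)

```text
time_s: 2.65
position: [0.4889, 0.3193, 0.0214]
tcp_rot: [[-0.334, 0.942, -0.0], [0.942, 0.334, -0.0], [-0.0, -0.0, -1.0]]
wrist_force: [0.2, 0.3, 0.4]
grip_width: 0.0499
```

drive_tool(
  steps=[
    {"wx": 0, "wy": 0, "wz": 0, "tx": 0, "ty": 0, "tz": 0.0035, "grip": 0.05},
    {"wx": 0, "wy": 0, "wz": 0, "tx": 0, "ty": 0, "tz": 0, "grip": 0.03},
    {"wx": 0, "wy": 0, "wz": 0, "tx": 0, "ty": 0, "tz": 0, "grip": 0.01},
    {"wx": 0, "wy": 0, "wz": 0, "tx": 0, "ty": 0, "tz": 0, "grip": 0.005},
    {"wx": 0, "wy": 0, "wz": 0, "tx": 0, "ty": 0, "tz": 0, "grip": 0.005},
    {"wx": 0, "wy": 0, "wz": 0, "tx": 0, "ty": 0, "tz": 0, "grip": 0.005},
    {"wx": 0, "wy": 0, "wz": 0, "tx": 0, "ty": 0, "tz": 0, "grip": 0.005},
    {"wx": 0, "wy": 0, "wz": 0, "tx": 0, "ty": 0, "tz": 0, "grip": 0.005},
  ],
  grip_force=70,
)

```text
time_s: 3.45
position: [0.4895, 0.3196, 0.019]
tcp_rot: [[-0.333, 0.943, 0.002], [0.943, 0.333, 0.001], [0.0, 0.002, -1.0]]
wrist_force: [-1.9, -1.5, 6.4]
grip_width: 0.015
```

```bash
python3 - <<'E'
from h import *
im,i=snap('wrist','w2'); im2,_=snap('side','s2'); print(monitor.observe()['grip_width'],monitor.observe()['wrist_force'])
cv2.imwrite('pics/s2c.png',cv2.resize(im2[120:220,160:280,::-1],None,fx=6,fy=6,interpolation=cv2.INTER_CUBIC))
E
```

```text
0.01501425196460023 [-1.61928301  0.21201251  6.01714631]
```

View pics/w2.png

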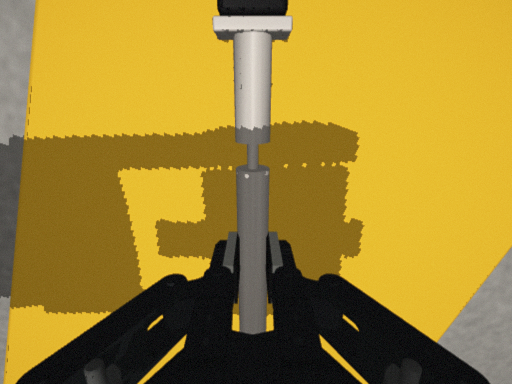

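View pics/s2c.png

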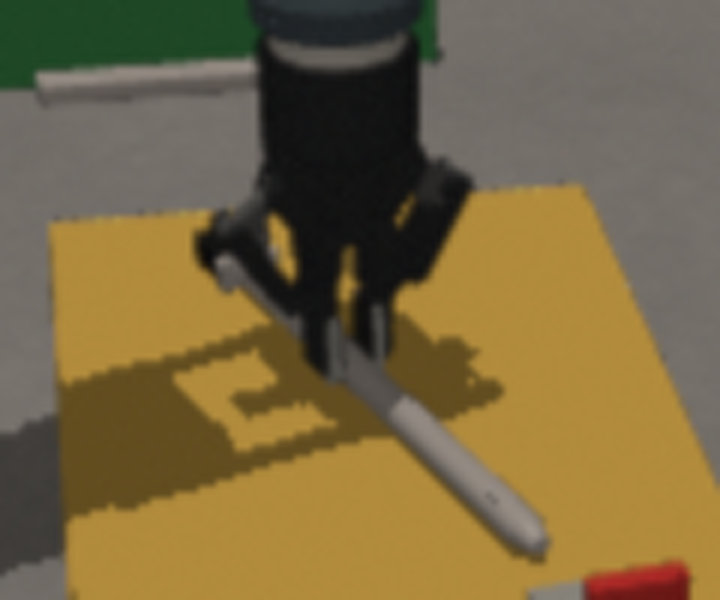

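The rod is between the pads. The width reads 15 mm, so I'll lift slightly to test the hold.

drive_tool(
  steps=[
    {"wx": 0, "wy": 0, "wz": 0, "tx": 0, "ty": 0, "tz": -0.005, "grip": 0.005},
    {"wx": 0, "wy": 0, "wz": 0, "tx": 0, "ty": 0, "tz": -0.01, "grip": 0.005},
    {"wx": 0, "wy": 0, "wz": 0, "tx": 0, "ty": 0, "tz": -0.015, "grip": 0.005},
    {"wx": 0, "wy": 0, "wz": 0, "tx": 0, "ty": 0, "tz": 0, "grip": 0.005},
    {"wx": 0, "wy": 0, "wz": 0, "tx": 0, "ty": 0, "tz": 0, "grip": 0.005},
    {"wx": 0, "wy": 0, "wz": 0, "tx": 0, "ty": 0, "tz": 0, "grip": 0.005},
  ],
)

```text
time_s: 4.15
position: [0.4885, 0.3191, 0.0476]
tcp_rot: [[-0.333, 0.943, -0.0], [0.943, 0.333, -0.0], [-0.0, -0.0, -1.0]]
wrist_force: [0.2, 0.3, -3.1]
grip_width: 0.0152
```

```bash
python3 - <<'E'
from h import *
im,i=snap('wrist','w3'); im2,_=snap('side','s3'); 
cv2.imwrite('pics/s3c.png',cv2.resize(im2[120:220,160:280,::-1],None,fx=6,fy=6,interpolation=cv2.INTER_CUBIC))
E
```

```text
(no output)
```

View pics/w3.png

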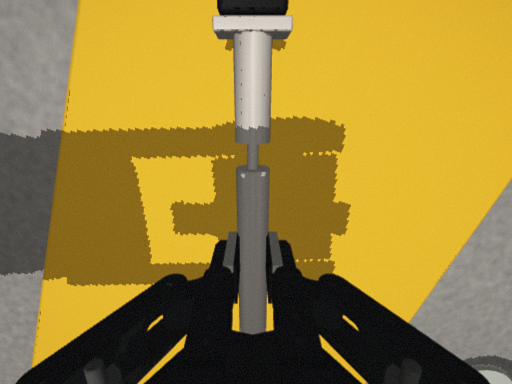

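View pics/s3c.png

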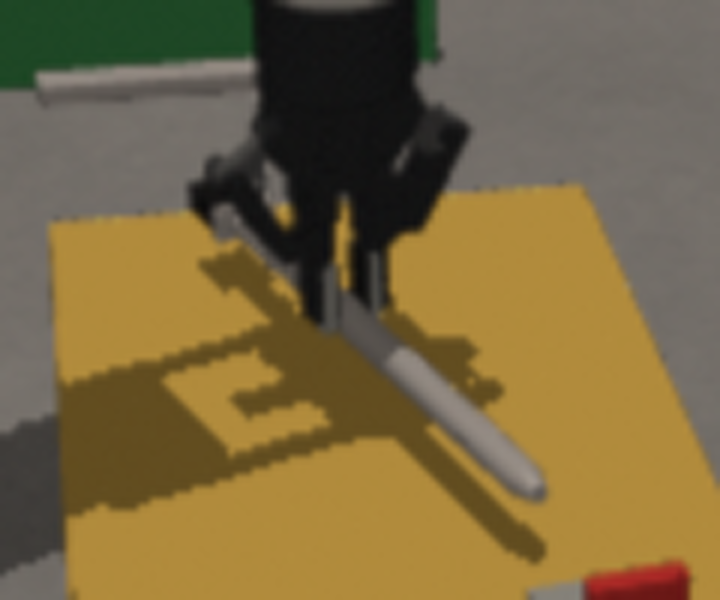

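Rod is held level (3.1 N, unchanged in the wrist view). Next I'll fit the slicer's yaw more carefully.

```bash
python3 - <<'E'
from h import *
T=load('top0');S=load('side0')
c=lambda x,y:(x/5+295,y/5+130)
d=lambda x,y:(x/5+240,y/5+190)
def yaw(a,b,z,cam=T):
    p,q=onz(cam,a,z),onz(cam,b,z); v=q-p; return np.degrees(np.arctan2(v[1],v[0])),p[:2],q[:2]
for n,a in {'farrod top':(c(345,80),c(510,70),.119),'farrod bot':(c(330,106),c(510,94),.119),'block +x edge':(c(62,300),c(160,294),.13),'block -x edge':(c(57,374),c(215,373),.13),'plate bottom':(c(360,297),c(490,289),.08),'bottom edge base':(c(360,379),c(490,367),.08),'carr -x':(c(250,362),c(352,360),.13),'far blk top':(c(40,67),c(180,61),.13),'far blk bot':(c(37,137),c(185,127),.13)}.items(): print(n,yaw(*a))
for n,a in {'blk -x edge':(d(41,142),d(100,257),.13),'carr -x':(d(118,288),d(168,385),.13),'carr+x':(d(222,268),d(275,365),.13)}.items(): print('side',n,yaw(*a,S))
E
python3 - <<'E'
import cv2,numpy as np
t=cv2.imread('pics/top0.png')[135:215,298:345]
cv2.imwrite('pics/tz.png',cv2.resize(t,None,fx=10,fy=7.4,interpolation=cv2.INTER_LANCZOS4))
E
```

```text
farrod top (np.float64(-84.58456018275774), array([ 0.69365193, -0.2054924 ]), array([ 0.70286005, -0.30262474]))
farrod bot (np.float64(-84.23773224181762), array([ 0.6772995 , -0.19616592]), array([ 0.68795926, -0.30180117]))
block +x edge (np.float64(-84.65883459602225), array([ 0.55338719, -0.03817936]), array([ 0.55855209, -0.09342379]))
block -x edge (np.float64(-87.88650513696064), array([ 0.51086404, -0.03540425]), array([ 0.5141184, -0.1235884]))
plate bottom (np.float64(-84.64872520767166), array([ 0.57256857, -0.22132016]), array([ 0.57981045, -0.29863291]))
bottom edge base (np.float64(-82.93001122852829), array([ 0.52308291, -0.21950588]), array([ 0.53258744, -0.29614002]))
carr -x (np.float64(-87.11145642740861), array([ 0.52097922, -0.14327215]), array([ 0.52385904, -0.2003466 ]))
far blk top (np.float64(-85.63674292293294), array([ 0.69201636, -0.02536078]), array([ 0.6982222 , -0.10669473]))
far blk bot (np.float64(-84.19095411855221), array([ 0.64931323, -0.0237666 ]), array([ 0.65798433, -0.10899814]))
side blk -x edge (np.float64(-84.5027143580743), array([ 0.51139207, -0.040981  ]), array([ 0.5193799 , -0.12397902]))
side carr -x (np.float64(-84.46549415698036), array([ 0.52214078, -0.14447634]), array([ 0.52785027, -0.20339965]))
side carr+x (np.float64(-85.80924679225996), array([ 0.56521964, -0.13954661]), array([ 0.56962647, -0.19968915]))
```

drive_tool(
  steps=[
    {"wx": 0, "wy": 0, "wz": 0, "tx": 0, "ty": 0, "tz": -0.02, "grip": 0.005},
    {"wx": 0, "wy": 0, "wz": 0, "tx": 0, "ty": 0, "tz": -0.025, "grip": 0.005},
    {"wx": 0, "wy": 0, "wz": 0, "tx": 0, "ty": 0, "tz": -0.0125, "grip": 0.005},
    {"wx": 0, "wy": 0, "wz": 4.75, "tx": 0, "ty": 0, "tz": 0, "grip": 0.005},
    {"wx": 0, "wy": 0, "wz": 4.75, "tx": 0, "ty": 0, "tz": 0, "grip": 0.005},
    {"wx": 0, "wy": 0, "wz": 4.75, "tx": 0, "ty": 0, "tz": 0, "grip": 0.005},
    {"wx": 0, "wy": 0, "wz": 0, "tx": -0.03, "ty": 0.003, "tz": 0, "grip": 0.005},
    {"wx": 0, "wy": 0, "wz": 0, "tx": -0.035, "ty": 0.003, "tz": 0, "grip": 0.005},
    {"wx": 0, "wy": 0, "wz": 0, "tx": -0.035, "ty": 0.003, "tz": 0, "grip": 0.005},
    {"wx": 0, "wy": 0, "wz": 0, "tx": -0.022, "ty": 0.002, "tz": 0, "grip": 0.005},
    {"wx": 0, "wy": 0, "wz": 0, "tx": -0.01, "ty": 0, "tz": 0, "grip": 0.005},
    {"wx": 0, "wy": 0, "wz": 0, "tx": 0, "ty": 0, "tz": 0, "grip": 0.005},
  ],
)

```text
time_s: 5.45
position: [0.5117, 0.1878, 0.105]
tcp_rot: [[-0.089, 0.996, -0.001], [0.996, 0.089, -0.0], [0.0, -0.001, -1.0]]
wrist_force: [0.8, 0.1, -4.0]
grip_width: 0.0148
```

```bash
cat >> h.py <<'E'
def crop(im,x0,y0,x1,y1,f,fn):
    c=cv2.resize(im[y0:y1,x0:x1,::-1],None,fx=f,fy=f,interpolation=cv2.INTER_LANCZOS4)
    for x in range((x0+9)//10*10,x1,10):
        cv2.line(c,((x-x0)*f,0),((x-x0)*f,5),(255,0,255),1); cv2.putText(c,str(x),((x-x0)*f,16),0,.4,(255,0,255),1)
    for y in range((y0+9)//10*10,y1,10):
        cv2.line(c,(0,(y-y0)*f),(5,(y-y0)*f),(255,0,255),1); cv2.putText(c,str(y),(6,(y-y0)*f+4),0,.4,(255,0,255),1)
    cv2.imwrite('pics/'+fn+'.png',c)
E
python3 - <<'E'
from h import *
im,_=snap('top','t4'); im2,_=snap('side','s4'); 
crop(im,260,170,350,225,8,'t4c'); crop(im2,190,170,300,260,7,'s4c')
s=monitor.observe(); print(s['position'],s['tcp_rot'],s['wrist_force'],s['time_s'])
E
```

```text
[0.5114614  0.18938734 0.10510544] [[-9.08192442e-02  9.95867310e-01 -4.06213574e-04]
 [ 9.95867265e-01  9.08194319e-02  4.70106503e-04]
 [ 5.05055785e-04 -3.61840084e-04 -9.99999807e-01]] [ 0.35554729 -0.16592726 -3.32914564] 5.55
```

View pics/t4c.png

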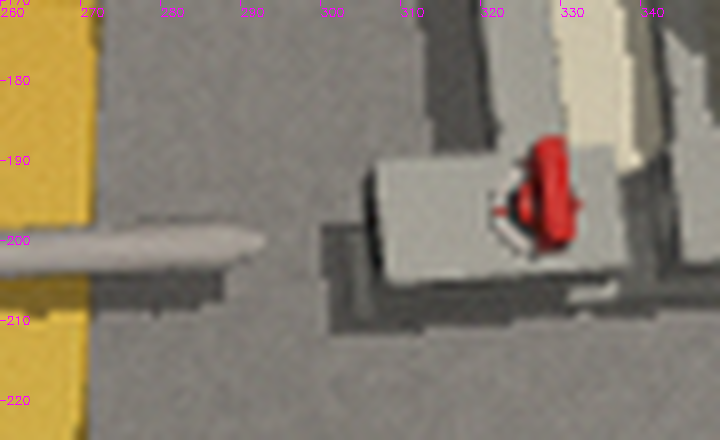

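View pics/s4c.png

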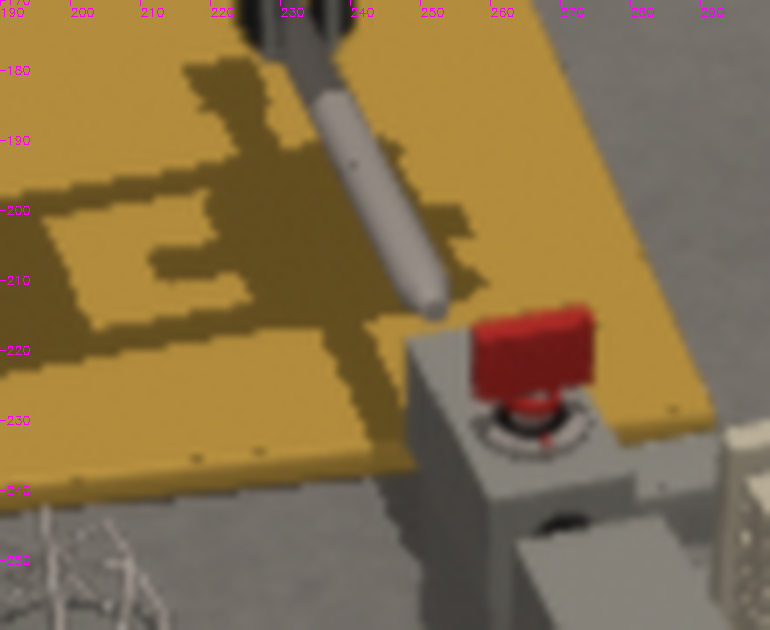

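```bash
python3 - <<'E'
from h import *
np.set_printoptions(precision=4,suppress=True)
T=load('t4');S=load('s4')
c=lambda x,y:(x/8+260-.0,y/8+170)
d=lambda x,y:(x/7+190,y/7+170)
ml,mr,il,ir=[onz(T,c(*p),.13) for p in((390,285),(378,160),(628,266),(612,148))]
print(ml,mr,il,ir,'widths',np.linalg.norm(ml-mr),np.linalg.norm(ml-il),np.linalg.norm(mr-ir))
print('mouth ctr',(ml+mr)/2,'dir',np.degrees(np.arctan2(*((ml+mr-il-ir)[:2][::-1]))), 'face', np.degrees(np.arctan2(*((mr-ml)[:2][::-1]))))
print('nose',tri((T,c(266,240)),(S,d(433,318))), onz(T,c(266,240),.11))
print('side -x edge',onz(S,d(408,340),.13),onz(S,d(490,500),.13),onz(S,d(635,472),.13))
print('stud top ctr',tri((T,c(551,193)),(S,d(533,318))))
# rod edges top at far: axis direction
for x in (60,200):pass
print('axis pts', onz(T,c(60,250),.11), onz(T,c(200,243.5),.11))
u=np.array([-.0908,.9959,0]); print('pred nose',np.array([.51146,.1894,.11])-u*.187)
E
```

```text
[ 0.5087 -0.042   0.13  ] [ 0.5534 -0.0378  0.13  ] [ 0.518  -0.1251  0.13  ] [ 0.5602 -0.1202  0.13  ] widths 0.044850179486782826 0.0836146445510924 0.08275014180993528
mouth ctr [ 0.531  -0.0399  0.13  ] dir 95.57090216185236 face 5.376025083289162
nose (array([ 0.5277, -0.0005,  0.1087]), [np.float64(0.1), np.float64(0.1)]) [ 0.5276 -0.0004  0.11  ]
side -x edge [ 0.5115 -0.0416  0.13  ] [ 0.5194 -0.1241  0.13  ] [ 0.5631 -0.1187  0.13  ]
stud top ctr (array([ 0.5365, -0.0914,  0.1678]), [np.float64(1.8), np.float64(1.8)])
axis pts [0.5217 0.073  0.11  ] [0.5256 0.0231 0.11  ]
pred nose [0.5284 0.0032 0.11  ]
```

```bash
python3 - <<'E'
from h import *
np.set_printoptions(precision=4,suppress=True)
T=load('t4');S=load('s4')
c=lambda x,y:(x/8+260-.0,y/8+170)
d=lambda x,y:(x/7+190,y/7+170)
print(tri((T,c(390,285)),(S,d(408,340))),tri((T,c(628,266)),(S,d(490,500))),tri((T,c(612,148)),(S,d(635,472))))
# rod shaft: front face of nose via side at z=.11
print(onz(S,d(433,318),.11))
E
```

```text
(array([ 0.5101, -0.0421,  0.1301]), [np.float64(1.3), np.float64(1.3)]) (array([ 0.5185, -0.125 ,  0.1306]), [np.float64(0.6), np.float64(0.6)]) (array([ 0.5614, -0.1202,  0.1309]), [np.float64(1.3), np.float64(1.3)])
[ 0.5272 -0.0025  0.11  ]
```

Nose sits about 39 mm off the mouth, roughly 0.5 mm to one side and 1.5 mm low. I'll correct this and start the insertion.

drive_tool(
  steps=[
    {"wx": 0, "wy": 0, "wz": 0, "tx": -0.01, "ty": 0.0007, "tz": -0.0015, "grip": 0.005},
    {"wx": 0, "wy": 0, "wz": 0, "tx": -0.015, "ty": 0, "tz": 0, "grip": 0.005},
    {"wx": 0, "wy": 0, "wz": 0, "tx": -0.008, "ty": 0, "tz": 0, "grip": 0.005},
    {"wx": 0, "wy": 0, "wz": 0, "tx": -0.005, "ty": 0, "tz": 0, "grip": 0.005},
    {"wx": 0, "wy": 0, "wz": 0, "tx": -0.005, "ty": 0, "tz": 0, "grip": 0.005},
    {"wx": 0, "wy": 0, "wz": 0, "tx": -0.005, "ty": 0, "tz": 0, "grip": 0.005},
    {"wx": 0, "wy": 0, "wz": 0, "tx": -0.004, "ty": 0, "tz": 0, "grip": 0.005},
    {"wx": 0, "wy": 0, "wz": 0, "tx": 0, "ty": 0, "tz": 0, "grip": 0.005},
  ],
)

```text
time_s: 6.35
position: [0.5172, 0.1366, 0.1068]
tcp_rot: [[-0.09, 0.996, -0.0], [0.996, 0.09, -0.0], [-0.0, -0.0, -1.0]]
wrist_force: [0.6, 0.3, -3.5]
grip_width: 0.015
```

Nose should be about 13 mm inside, with no resistance. Continuing slowly.

drive_tool(
  steps=[
    {"wx": 0, "wy": 0, "wz": 0, "tx": -0.005, "ty": 0, "tz": 0, "grip": 0.005},
    {"wx": 0, "wy": 0, "wz": 0, "tx": -0.005, "ty": 0, "tz": 0, "grip": 0.005},
    {"wx": 0, "wy": 0, "wz": 0, "tx": -0.005, "ty": 0, "tz": 0, "grip": 0.005},
    {"wx": 0, "wy": 0, "wz": 0, "tx": -0.005, "ty": 0, "tz": 0, "grip": 0.005},
    {"wx": 0, "wy": 0, "wz": 0, "tx": 0, "ty": 0, "tz": 0, "grip": 0.005},
  ],
)

```text
time_s: 6.85
position: [0.519, 0.1163, 0.1067]
tcp_rot: [[-0.09, 0.996, -0.0], [0.996, 0.09, -0.0], [-0.0, -0.0, -1.0]]
wrist_force: [-1.3, -0.5, -4.8]
grip_width: 0.0156
```

```bash
python3 - <<'E'
from h import *
im,_=snap('top','t5'); im2,_=snap('side','s5'); 
crop(im,260,170,350,225,8,'t5c'); crop(im2,190,170,300,260,7,'s5c')
s=monitor.observe(); print(s['position'],s['torque'],s['wrist_force'],s['time_s'])
E
```

```text
[0.51896161 0.11680045 0.10675537] [ 0.02528883  0.15219947 -0.20958641] [-1.02449006 -0.42390551 -4.32056031] 6.95
```

View pics/t5c.png

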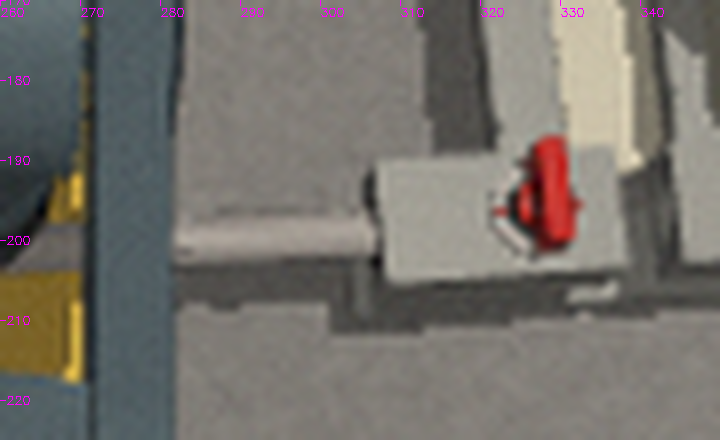

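View pics/s5c.png

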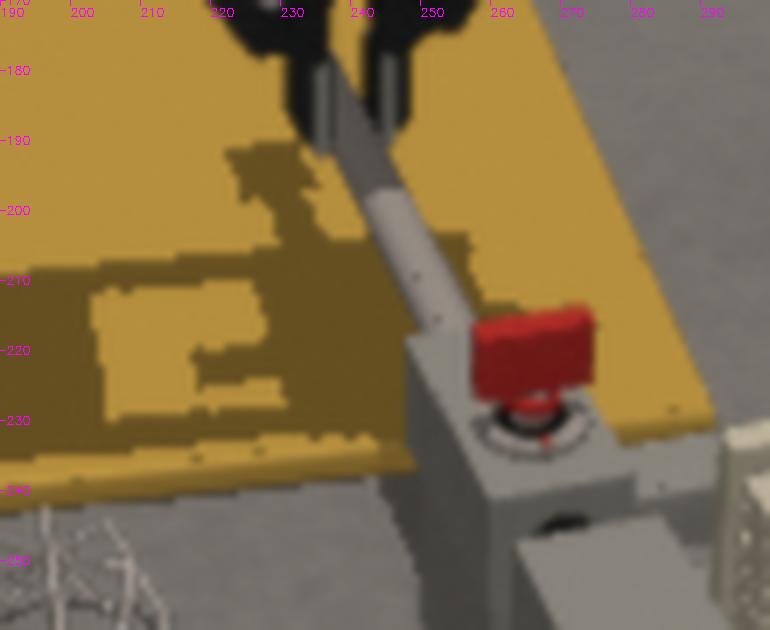

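Nose is about 33 mm in. Small forces show it's ~0.7 mm off, so I'll ease that and push on to about 145 mm.

drive_tool(
  steps=[
    {"wx": 0, "wy": 0, "wz": 0, "tx": -0.004, "ty": -0.0005, "tz": 0.0006, "grip": 0.005},
    {"wx": 0, "wy": 0, "wz": 0, "tx": -0.008, "ty": 0, "tz": 0, "grip": 0.005},
    {"wx": 0, "wy": 0, "wz": 0, "tx": -0.008, "ty": 0, "tz": 0, "grip": 0.005},
    {"wx": 0, "wy": 0, "wz": 0, "tx": -0.008, "ty": 0, "tz": 0, "grip": 0.005},
    {"wx": 0, "wy": 0, "wz": 0, "tx": -0.008, "ty": 0, "tz": 0, "grip": 0.005},
    {"wx": 0, "wy": 0, "wz": 0, "tx": -0.008, "ty": 0, "tz": 0, "grip": 0.005},
    {"wx": 0, "wy": 0, "wz": 0, "tx": 0, "ty": 0, "tz": 0, "grip": 0.005},
  ],
)

```text
time_s: 7.65
position: [0.5227, 0.072, 0.1063]
tcp_rot: [[-0.09, 0.996, 0.0], [0.996, 0.09, -0.0], [-0.0, 0.0, -1.0]]
wrist_force: [-1.2, -0.1, -3.9]
grip_width: 0.015
```

```bash
python3 - <<'E'
from h import *
s=monitor.observe(); print(s['position'],s['torque'],s['wrist_force'],s['time_s'])
E
```

```text
[0.52270581 0.07204271 0.10625142] [ 0.06634567  0.02213186 -0.09218078] [-1.24136678 -0.13440879 -3.94967026] 7.65
```

drive_tool(
  steps=[
    {"wx": 0, "wy": 0, "wz": 0, "tx": -0.008, "ty": -0.0003, "tz": 0, "grip": 0.005},
    {"wx": 0, "wy": 0, "wz": 0, "tx": -0.008, "ty": -0.0002, "tz": 0, "grip": 0.005},
    {"wx": 0, "wy": 0, "wz": 0, "tx": -0.008, "ty": 0, "tz": 0, "grip": 0.005},
    {"wx": 0, "wy": 0, "wz": 0, "tx": -0.008, "ty": 0, "tz": 0, "grip": 0.005},
    {"wx": 0, "wy": 0, "wz": 0, "tx": -0.008, "ty": 0, "tz": 0, "grip": 0.005},
    {"wx": 0, "wy": 0, "wz": 0, "tx": 0, "ty": 0, "tz": 0, "grip": 0.005},
  ],
)

```text
time_s: 8.25
position: [0.5258, 0.0322, 0.1062]
tcp_rot: [[-0.09, 0.996, 0.0], [0.996, 0.09, -0.0], [-0.0, 0.0, -1.0]]
wrist_force: [1.1, 0.2, -2.8]
grip_width: 0.015
```

```bash
python3 - <<'E'
from h import *
s=monitor.observe(); print(s['position'],s['torque'],s['wrist_force'],s['time_s'])
E
```

```text
[0.52584871 0.03219559 0.10624617] [0.10751098 0.02061305 0.01458447] [ 1.09138801  0.19556184 -2.84945351] 8.25
```

drive_tool(
  steps=[
    {"wx": 0, "wy": 0, "wz": 0, "tx": -0.008, "ty": 0.0002, "tz": 0, "grip": 0.005},
    {"wx": 0, "wy": 0, "wz": 0, "tx": -0.008, "ty": 0, "tz": 0, "grip": 0.005},
    {"wx": 0, "wy": 0, "wz": 0, "tx": -0.008, "ty": 0, "tz": 0, "grip": 0.005},
    {"wx": 0, "wy": 0, "wz": 0, "tx": -0.005, "ty": 0, "tz": 0, "grip": 0.005},
    {"wx": 0, "wy": 0, "wz": 0, "tx": 0, "ty": 0, "tz": 0, "grip": 0.005},
  ],
)

```text
time_s: 8.75
position: [0.5285, 0.0037, 0.1061]
tcp_rot: [[-0.09, 0.996, -0.0], [0.996, 0.09, -0.0], [-0.0, -0.0, -1.0]]
wrist_force: [-0.3, 0.4, -3.7]
grip_width: 0.0152
```

```bash
python3 - <<'E'
from h import *
im,_=snap('top','t6'); im2,_=snap('side','s6'); snap('wrist','w6')
crop(im,240,150,400,235,5,'t6c'); crop(im2,190,150,310,280,5,'s6c')
s=monitor.observe(); print(s['position'],s['torque'],s['wrist_force'],s['time_s'])
E
```

```text
[0.52839535 0.00459147 0.10614383] [ 0.02225274  0.01151356 -0.05906412] [ 0.65537991 -0.18908155 -4.03615803] 8.9
```

View pics/s6c.png

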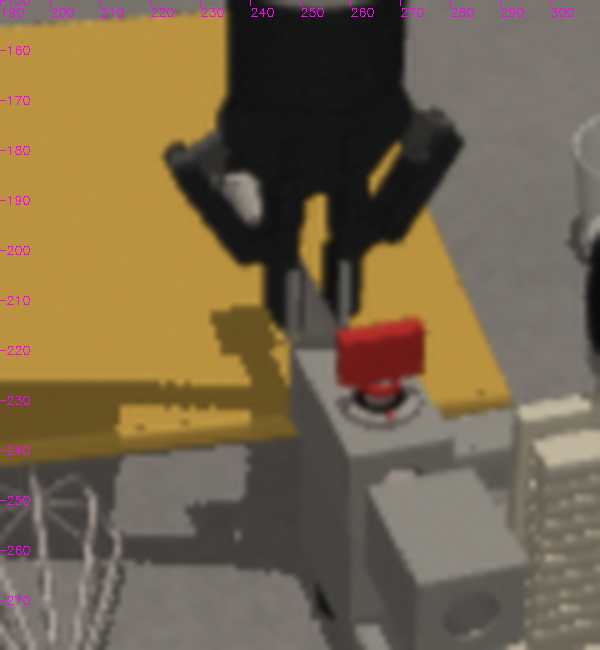

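View pics/w6.png

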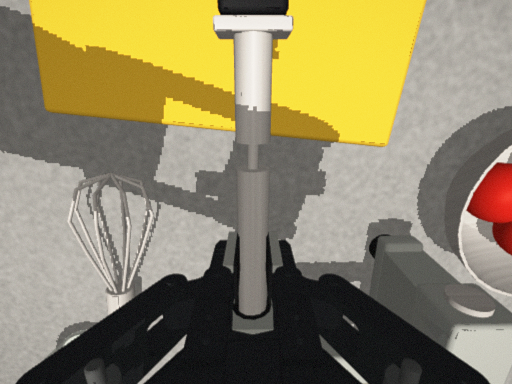

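```bash
python3 - <<'E'
from h import *
np.set_printoptions(precision=4,suppress=True)
W=load('w6'); s=monitor.observe(); R=s['tcp_rot'];p=s['position']
im=cv2.imread('pics/w6.png'); cv2.imwrite('pics/w6c.png',cv2.resize(im[0:180,200:310],None,fx=5,fy=4.4,interpolation=cv2.INTER_CUBIC))
for n,uv,z in(('flange front bottom-ish',(253,32),.119),('groove front edge',(253.5,169),.119),('groove back',(253.5,142),.119),('bore face',(253,312),.115)):
    q=onz(W,uv,z); print(n,q,R.T@(q-p))
E
```

```text
flange front bottom-ish [0.5192 0.116  0.119 ] [ 0.1118  0.0009 -0.0128]
groove front edge [0.525  0.0554 0.119 ] [ 0.0509  0.0012 -0.0129]
groove back [0.5237 0.0689 0.119 ] [ 0.0645  0.0012 -0.0128]
bore face [ 0.5335 -0.0392  0.115 ] [-0.0441  0.0011 -0.0089]
```

View pics/w6c.png

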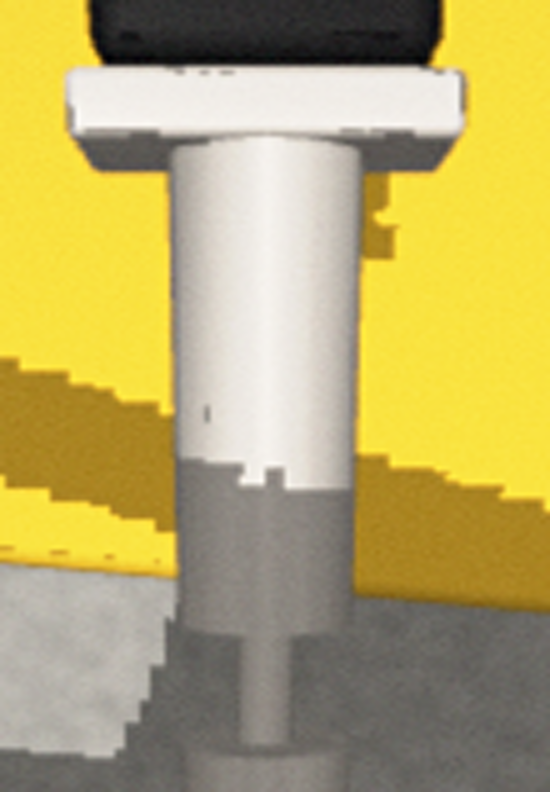

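drive_tool(
  steps=[
    {"wx": 0, "wy": 0, "wz": 0, "tx": 0, "ty": 0, "tz": 0, "grip": 0.03},
    {"wx": 0, "wy": 0, "wz": 0, "tx": 0, "ty": 0, "tz": 0, "grip": 0.06},
    {"wx": 0, "wy": 0, "wz": 0, "tx": 0, "ty": 0, "tz": 0, "grip": 0.06},
    {"wx": 0, "wy": 0, "wz": 0, "tx": 0, "ty": 0, "tz": 0, "grip": 0.06},
    {"wx": 0, "wy": 0, "wz": 0, "tx": 0, "ty": 0, "tz": 0, "grip": 0.06},
    {"wx": 0, "wy": 0, "wz": 0, "tx": 0, "ty": 0, "tz": -0.02, "grip": 0.06},
    {"wx": 0, "wy": 0, "wz": 0, "tx": 0, "ty": 0, "tz": -0.03, "grip": 0.06},
    {"wx": 0, "wy": 0, "wz": 0, "tx": 0, "ty": 0, "tz": -0.01, "grip": 0.06},
    {"wx": 0, "wy": 0, "wz": 0, "tx": 0, "ty": 0, "tz": 0, "grip": 0.06},
  ],
)

```text
time_s: 9.8
position: [0.5298, 0.0043, 0.168]
tcp_rot: [[-0.091, 0.996, 0.004], [0.996, 0.091, -0.001], [-0.001, 0.004, -1.0]]
wrist_force: [0.2, 0.2, 0.9]
grip_width: 0.0599
```

```bash
python3 - <<'E'
from h import *
im,_=snap('top','t7'); im2,_=snap('side','s7'); im3,_=snap('wrist','w7')
crop(im2,190,130,310,250,5,'s7c')
s=monitor.observe(); print(s['position'],s['torque'],s['wrist_force'],s['time_s'],s['grip_width'])
E
```

```text
[0.52761524 0.00468925 0.16487522] [ 0.03468689 -0.0081101  -0.00272944] [ 0.0611906   0.1158883  -0.20447524] 9.95 0.060050125111546684
```

View pics/s7c.png

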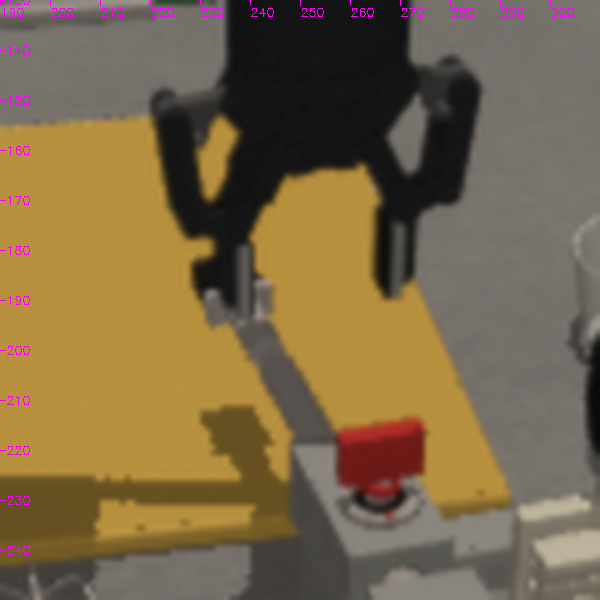

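View pics/w7.png

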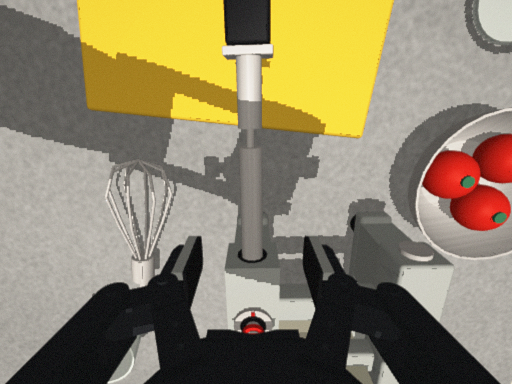

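View pics/t7.png

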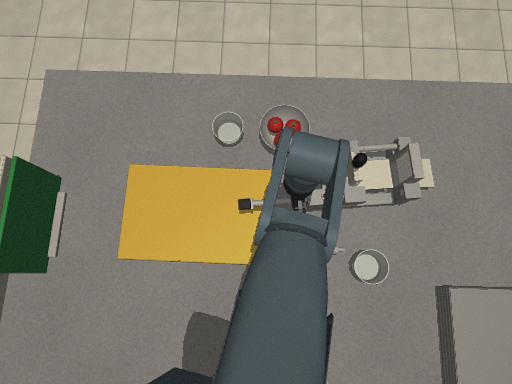

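```bash
python3 - <<'E'
from h import *
np.set_printoptions(precision=4,suppress=True)
W=load('w7');S=load('s7'); s=monitor.observe(); R=s['tcp_rot'];p=s['position'];print(p,R[:,0])
im=cv2.imread('pics/w7.png'); crop(im[:,:,::-1],200,0,300,75,7,'w7c')
im=cv2.imread('pics/s7.png'); crop(im[:,:,::-1],220,165,260,225,10,'s7d')
E
```

```text
[0.5276 0.0047 0.1649] [-0.0909  0.9959  0.0006]
```

View pics/w7c.png

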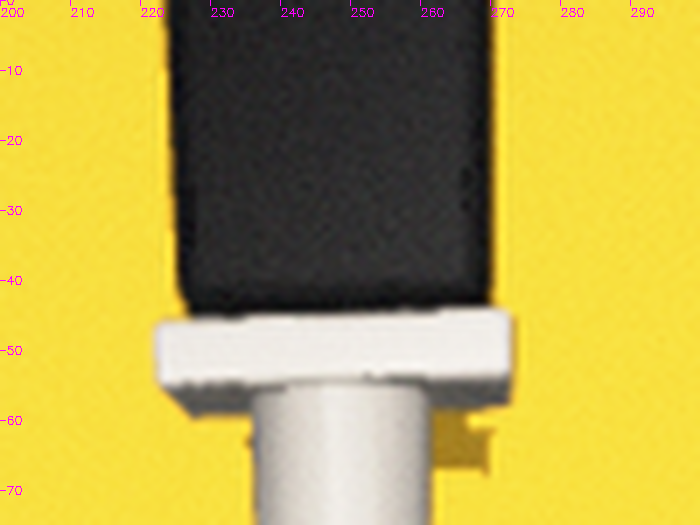

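View pics/s7d.png

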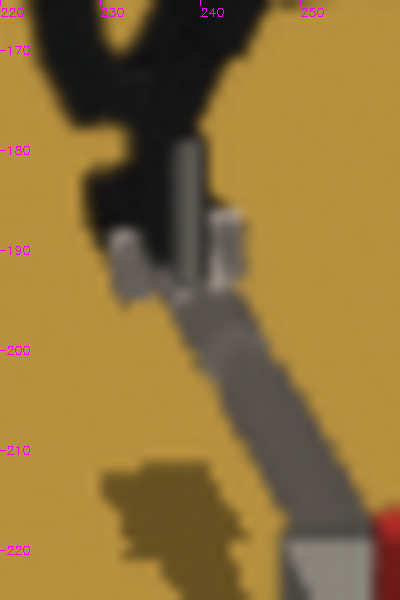

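```bash
python3 - <<'E'
from h import *
np.set_printoptions(precision=4,suppress=True)
W=load('w7');S=load('s7'); s=monitor.observe(); R=s['tcp_rot'];p=s['position']
q,r=tri((W,(247.3,56.5)),(S,(237.5,190.7))); print(q,r,R.T@(q-p))
print(onz(W,(247.3,54.5),.115), R.T@(onz(W,(247.3,54.5),.115)-p))
# rod lateral near mouth
print(onz(W,(251.5,240),.115))
E
```

```text
[0.5147 0.1164 0.1058] [np.float64(0.1), np.float64(0.1)] [ 0.1123 -0.0026  0.0592]
[0.515  0.1163 0.115 ] [ 0.1122 -0.0023  0.0499]
[ 0.5302 -0.0208  0.115 ]
```

Rod stays partway in on its own; its shoulder is at (0.515, 0.116, 0.106), drooping about 4 mm. Now over to the black grip.

drive_tool(
  steps=[
    {"wx": 0, "wy": 0, "wz": 0, "tx": 0.03, "ty": -0.001, "tz": 0, "grip": 0.06},
    {"wx": 0, "wy": 0, "wz": 0, "tx": 0.04, "ty": -0.001, "tz": 0, "grip": 0.06},
    {"wx": 0, "wy": 0, "wz": 0, "tx": 0.04, "ty": -0.0008, "tz": 0, "grip": 0.06},
    {"wx": 0, "wy": 0, "wz": 0, "tx": 0.026, "ty": 0, "tz": 0, "grip": 0.06},
    {"wx": 0, "wy": 0, "wz": 0, "tx": 0, "ty": 0, "tz": 0.02, "grip": 0.06},
    {"wx": 0, "wy": 0, "wz": 0, "tx": 0, "ty": 0, "tz": 0.025, "grip": 0.06},
    {"wx": 0, "wy": 0, "wz": 0, "tx": 0, "ty": 0, "tz": 0.02, "grip": 0.06},
    {"wx": 0, "wy": 0, "wz": 0, "tx": 0, "ty": 0, "tz": 0.014, "grip": 0.06},
    {"wx": 0, "wy": 0, "wz": 0, "tx": 0, "ty": 0, "tz": 0, "grip": 0.06},
  ],
)

```text
time_s: 10.85
position: [0.5108, 0.1395, 0.0841]
tcp_rot: [[-0.091, 0.996, -0.006], [0.996, 0.091, -0.0], [0.0, -0.006, -1.0]]
wrist_force: [-1.1, -0.1, 0.1]
grip_width: 0.06
```

```bash
python3 - <<'E'
from h import *
im2,_=snap('side','s8'); im3,_=snap('wrist','w8')
crop(im2,180,110,300,230,5,'s8c')
s=monitor.observe(); print(s['position'],s['wrist_force'],s['time_s'],s['grip_width'])
E
```

```text
[0.51317731 0.13960369 0.08695446] [ 0.12155736 -0.09830209 -0.37502872] 10.95 0.06013152446804905
```

View pics/s8c.png

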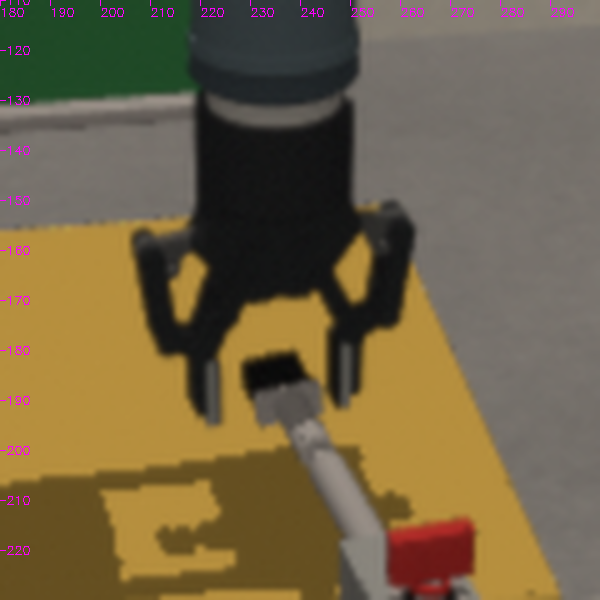

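View pics/w8.png

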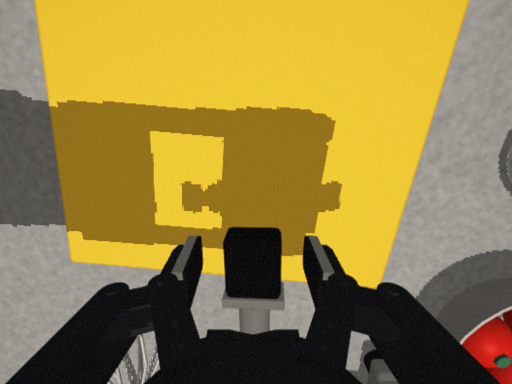

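The grip is centred between the open fingers, in line with the pads. Closing.

drive_tool(
  steps=[
    {"wx": 0, "wy": 0, "wz": 0, "tx": 0, "ty": 0, "tz": 0, "grip": 0.04},
    {"wx": 0, "wy": 0, "wz": 0, "tx": 0, "ty": 0, "tz": 0, "grip": 0.025},
    {"wx": 0, "wy": 0, "wz": 0, "tx": 0, "ty": 0, "tz": 0, "grip": 0.02},
    {"wx": 0, "wy": 0, "wz": 0, "tx": 0, "ty": 0, "tz": 0, "grip": 0.02},
    {"wx": 0, "wy": 0, "wz": 0, "tx": 0, "ty": 0, "tz": 0, "grip": 0.02},
    {"wx": 0, "wy": 0, "wz": 0, "tx": 0, "ty": 0, "tz": 0, "grip": 0.02},
  ],
  grip_force=80,
)

```text
time_s: 11.55
position: [0.5139, 0.1397, 0.0879]
tcp_rot: [[-0.091, 0.996, 0.001], [0.996, 0.091, -0.0], [-0.0, 0.001, -1.0]]
wrist_force: [-0.9, 0.2, 6.2]
grip_width: 0.0287
```

```bash
python3 - <<'E'
from h import *
s=monitor.observe(); print(s['position'],s['torque'],s['wrist_force'],s['time_s'],s['grip_width'])
E
```

```text
[0.51392498 0.13969587 0.08794707] [-0.13356632  0.11873701  0.09072946] [-0.86094142  0.19169599  6.21983575] 11.55 0.028658173391629686
```

drive_tool(
  steps=[
    {"wx": 0, "wy": 0.5, "wz": 0, "tx": 0, "ty": 0, "tz": -0.0015, "grip": 0.02},
    {"wx": 0, "wy": 0.5, "wz": 0, "tx": 0, "ty": 0.0008, "tz": -0.0015, "grip": 0.02},
    {"wx": 0, "wy": 0, "wz": 0, "tx": 0, "ty": 0, "tz": 0, "grip": 0.02},
  ],
)

```text
time_s: 11.85
position: [0.5142, 0.1398, 0.0903]
tcp_rot: [[-0.09, 0.996, -0.002], [0.996, 0.09, 0.018], [0.018, 0.0, -1.0]]
wrist_force: [-0.2, 1.7, 1.0]
grip_width: 0.0286
```

```bash
python3 - <<'E'
from h import *
s=monitor.observe(); print(s['position'],s['torque'],s['wrist_force'],s['time_s'],s['grip_width'])
E
```

```text
[0.51415016 0.13983237 0.09026648] [-0.00383923 -0.08107763  0.02911557] [-0.17287596  1.6755543   1.04104431] 11.85 0.028558857288579948
```

drive_tool(
  steps=[
    {"wx": 0, "wy": 0, "wz": 0, "tx": -0.004, "ty": 0, "tz": -0.0001, "grip": 0.02},
    {"wx": 0, "wy": 0, "wz": 0, "tx": -0.008, "ty": 0.0001, "tz": -0.0002, "grip": 0.02},
    {"wx": 0, "wy": 0, "wz": 0, "tx": -0.008, "ty": 0.0001, "tz": -0.0002, "grip": 0.02},
    {"wx": 0, "wy": 0, "wz": 0, "tx": -0.008, "ty": 0.0001, "tz": -0.0002, "grip": 0.02},
    {"wx": 0, "wy": 0, "wz": 0, "tx": -0.008, "ty": 0.0001, "tz": -0.0002, "grip": 0.02},
    {"wx": 0, "wy": 0, "wz": 0, "tx": 0, "ty": 0, "tz": 0, "grip": 0.02},
  ],
)

```text
time_s: 12.45
position: [0.5181, 0.102, 0.0906]
tcp_rot: [[-0.09, 0.996, -0.001], [0.996, 0.09, 0.016], [0.016, 0.0, -1.0]]
wrist_force: [-0.2, -3.9, 3.0]
grip_width: 0.0286
```

```bash
python3 - <<'E'
from h import *
s=monitor.observe(); print(s['position'],s['torque'],s['wrist_force'],s['time_s'],s['grip_width'])
E
```

```text
[0.51810945 0.10199892 0.09061919] [-0.95140441  0.09262805 -0.04736471] [-0.24925494 -3.88851684  2.99260918] 12.45 0.02861934009873202
```

drive_tool(
  steps=[
    {"wx": 0, "wy": 0, "wz": 0, "tx": 0, "ty": 0, "tz": -0.0008, "grip": 0.02},
    {"wx": 0, "wy": 0, "wz": 0, "tx": 0, "ty": 0, "tz": 0, "grip": 0.02},
  ],
)

```text
time_s: 12.65
position: [0.5178, 0.1034, 0.0913]
tcp_rot: [[-0.09, 0.996, -0.002], [0.996, 0.09, 0.017], [0.017, 0.0, -1.0]]
wrist_force: [-0.2, -3.1, 1.1]
grip_width: 0.0287
```

```bash
python3 - <<'E'
from h import *
im2,_=snap('side','s9'); im3,_=snap('wrist','w9')
crop(im2,180,130,330,280,5,'s9c')
s=monitor.observe(); print(s['position'],s['torque'],s['wrist_force'],s['time_s'],s['grip_width'])
E
```

```text
[0.51773593 0.10375686 0.09117156] [-0.55992557  0.01465863 -0.03916541] [-0.23006943 -1.77514606  1.18289139] 12.75 0.02838271966458964
```

View pics/s9c.png

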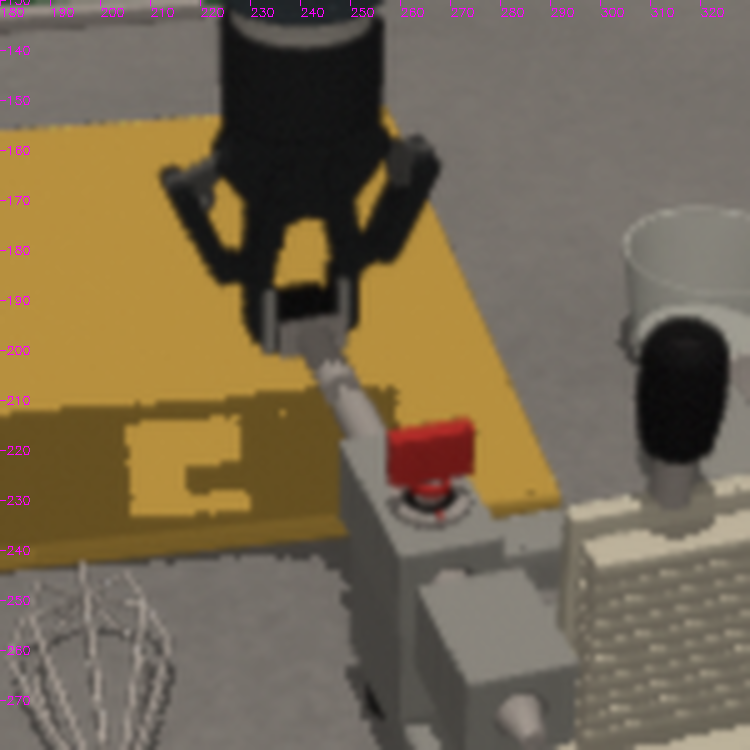

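View pics/w9.png

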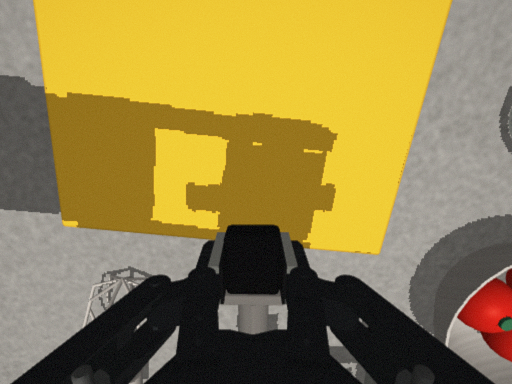

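Nose is emerging through the carriage block at side (284,271), aligned. About 119 mm remain; I'll continue.

drive_tool(
  steps=[
    {"wx": 0, "wy": 0, "wz": 0, "tx": -0.006, "ty": 0.0001, "tz": -0.0002, "grip": 0.02},
    {"wx": 0, "wy": 0, "wz": 0, "tx": -0.008, "ty": 0.0001, "tz": -0.0002, "grip": 0.02},
    {"wx": 0, "wy": 0, "wz": 0, "tx": -0.008, "ty": 0.0001, "tz": -0.0002, "grip": 0.02},
    {"wx": 0, "wy": 0, "wz": 0, "tx": -0.008, "ty": 0.0001, "tz": -0.0002, "grip": 0.02},
    {"wx": 0, "wy": 0, "wz": 0, "tx": -0.008, "ty": 0.0001, "tz": -0.0002, "grip": 0.02},
    {"wx": 0, "wy": 0, "wz": 0, "tx": -0.008, "ty": 0.0001, "tz": -0.0002, "grip": 0.02},
    {"wx": 0, "wy": 0, "wz": 0, "tx": 0, "ty": 0, "tz": 0, "grip": 0.02},
  ],
)

```text
time_s: 13.45
position: [0.5228, 0.0562, 0.0918]
tcp_rot: [[-0.09, 0.996, -0.001], [0.996, 0.09, 0.016], [0.016, 0.0, -1.0]]
wrist_force: [-1.3, -3.6, 3.0]
grip_width: 0.0284
```

```bash
python3 - <<'E'
from h import *
s=monitor.observe(); print(s['position'],s['torque'],s['wrist_force'],s['time_s'],s['grip_width'])
E
```

```text
[0.52282825 0.05621764 0.09181379] [-0.75447271  0.28044326 -0.2162357 ] [-1.30429977 -3.60597545  2.96111057] 13.45 0.028434279382577796
```

drive_tool(
  steps=[
    {"wx": 0, "wy": 0, "wz": 0, "tx": -0.006, "ty": -0.0002, "tz": -0.0005, "grip": 0.02},
    {"wx": 0, "wy": 0, "wz": 0, "tx": -0.008, "ty": 0, "tz": -0.0002, "grip": 0.02},
    {"wx": 0, "wy": 0, "wz": 0, "tx": -0.008, "ty": 0, "tz": -0.0001, "grip": 0.02},
    {"wx": 0, "wy": 0, "wz": 0, "tx": -0.008, "ty": 0, "tz": -0.0001, "grip": 0.02},
    {"wx": 0, "wy": 0, "wz": 0, "tx": -0.008, "ty": 0, "tz": -0.0001, "grip": 0.02},
    {"wx": 0, "wy": 0, "wz": 0, "tx": -0.008, "ty": 0, "tz": -0.0001, "grip": 0.02},
    {"wx": 0, "wy": 0, "wz": 0, "tx": 0, "ty": 0, "tz": 0, "grip": 0.02},
  ],
)

```text
time_s: 14.15
position: [0.527, 0.0107, 0.0926]
tcp_rot: [[-0.09, 0.996, -0.001], [0.996, 0.09, 0.016], [0.016, 0.001, -1.0]]
wrist_force: [-3.8, -0.7, 7.5]
grip_width: 0.0286
```

```bash
python3 - <<'E'
from h import *
im2,_=snap('side','s10'); im3,_=snap('wrist','w10')
crop(im2,200,160,350,310,5,'s10c')
s=monitor.observe(); print(s['position'],s['torque'],s['wrist_force'],s['time_s'],s['grip_width'])
E
```

```text
[0.5270441  0.01068682 0.09262168] [-0.21527652  0.4352601  -0.16123255] [-2.78024101 -1.07329554  7.34340043] 14.25 0.028894487129025436
```

View pics/s10c.png

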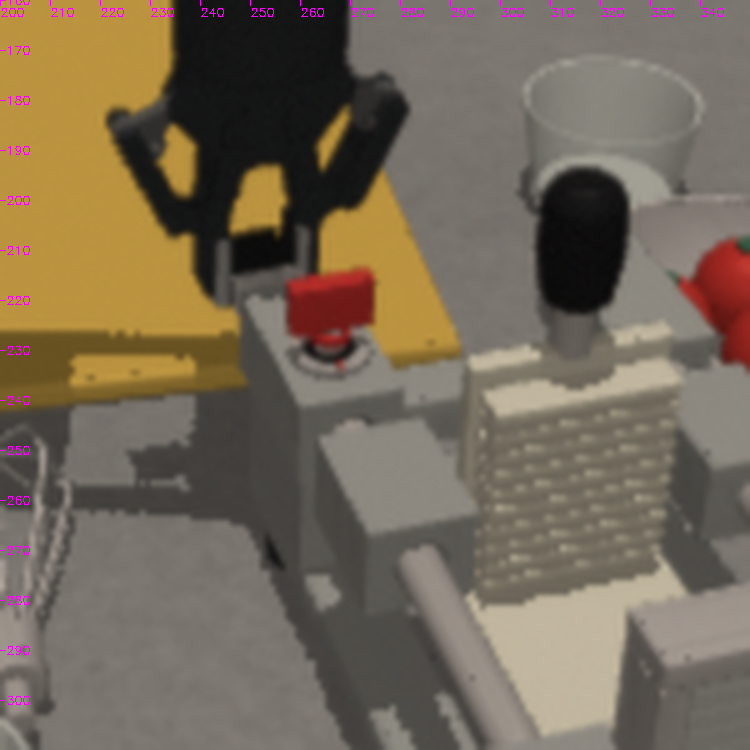

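View pics/w10.png

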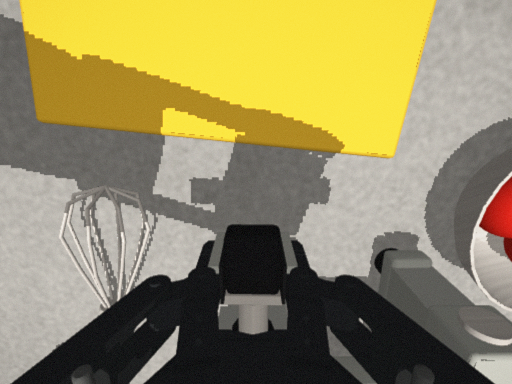

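drive_tool(
  steps=[
    {"wx": 0, "wy": 0.2, "wz": 0, "tx": 0, "ty": -0.0005, "tz": -0.001, "grip": 0.02},
    {"wx": 0, "wy": 0, "wz": 0, "tx": -0.004, "ty": 0, "tz": 0, "grip": 0.02},
    {"wx": 0, "wy": 0, "wz": 0, "tx": -0.004, "ty": 0, "tz": -0.0001, "grip": 0.02},
    {"wx": 0, "wy": 0, "wz": 0, "tx": 0, "ty": 0, "tz": 0, "grip": 0.02},
  ],
)

```text
time_s: 14.65
position: [0.5273, 0.0036, 0.0931]
tcp_rot: [[-0.091, 0.996, -0.001], [0.996, 0.091, 0.02], [0.02, 0.001, -1.0]]
wrist_force: [1.1, 0.5, 4.4]
grip_width: 0.0286
```

```bash
python3 - <<'E'
from h import *
s=monitor.observe(); print(s['position'],s['torque'],s['wrist_force'],s['time_s'],s['grip_width'])
E
```

```text
[0.52729529 0.00355735 0.09312808] [ 0.21361517 -0.17693682  0.18903795] [1.12766344 0.52303647 4.4351077 ] 14.65 0.02862010298517058
```

drive_tool(
  steps=[
    {"wx": 0, "wy": 0, "wz": 0, "tx": -0.004, "ty": 0.0002, "tz": -0.0005, "grip": 0.02},
    {"wx": 0, "wy": 0, "wz": 0, "tx": -0.004, "ty": 0, "tz": -0.0001, "grip": 0.02},
    {"wx": 0, "wy": 0, "wz": 0, "tx": -0.003, "ty": 0, "tz": -0.0001, "grip": 0.02},
    {"wx": 0, "wy": 0, "wz": 0, "tx": -0.003, "ty": 0, "tz": 0, "grip": 0.02},
    {"wx": 0, "wy": 0, "wz": 0, "tx": 0, "ty": 0, "tz": 0, "grip": 0.02},
  ],
)

```text
time_s: 15.15
position: [0.5285, -0.0103, 0.0933]
tcp_rot: [[-0.091, 0.996, -0.001], [0.996, 0.091, 0.02], [0.02, 0.0, -1.0]]
wrist_force: [2.5, 0.8, 1.7]
grip_width: 0.0287
```

```bash
python3 - <<'E'
from h import *
s=monitor.observe(); print(s['position'],s['torque'],s['wrist_force'],s['time_s'],s['grip_width'])
E
```

```text
[ 0.52850914 -0.01030368  0.09330381] [ 0.28460744 -0.39191958  0.2858855 ] [2.49608309 0.80289368 1.67836194] 15.15 0.02865646670210166
```

drive_tool(
  steps=[
    {"wx": 0, "wy": 0, "wz": 0, "tx": -0.002, "ty": 0.0004, "tz": 0, "grip": 0.02},
    {"wx": 0, "wy": 0, "wz": 0, "tx": -0.002, "ty": 0, "tz": 0, "grip": 0.02},
    {"wx": 0, "wy": 0, "wz": 0, "tx": 0, "ty": 0, "tz": 0, "grip": 0.02},
  ],
)

```text
time_s: 15.45
position: [0.5289, -0.0134, 0.0933]
tcp_rot: [[-0.091, 0.996, -0.002], [0.996, 0.091, 0.022], [0.022, -0.0, -1.0]]
wrist_force: [1.0, 4.2, 4.6]
grip_width: 0.0288
```

drive_tool(
  steps=[
    {"wx": 0, "wy": 0, "wz": 0, "tx": -0.001, "ty": 0, "tz": 0, "grip": 0.02},
    {"wx": 0, "wy": 0, "wz": 0, "tx": -0.001, "ty": 0, "tz": 0, "grip": 0.02},
    {"wx": 0, "wy": 0, "wz": 0, "tx": 0, "ty": 0, "tz": 0, "grip": 0.02},
  ],
)

```text
time_s: 15.75
position: [0.5289, -0.0134, 0.0933]
tcp_rot: [[-0.091, 0.996, -0.002], [0.996, 0.091, 0.025], [0.025, -0.0, -1.0]]
wrist_force: [0.6, 11.7, 6.1]
grip_width: 0.0285
```

drive_tool(
  steps=[
    {"wx": 0, "wy": 0, "wz": 0, "tx": -0.0015, "ty": 0, "tz": 0, "grip": 0.02},
    {"wx": 0, "wy": 0, "wz": 0, "tx": -0.001, "ty": 0, "tz": 0, "grip": 0.02},
    {"wx": 0, "wy": 0, "wz": 0, "tx": 0, "ty": 0, "tz": 0, "grip": 0.02},
  ],
)

```text
time_s: 16.05
position: [0.5289, -0.0135, 0.0933]
tcp_rot: [[-0.091, 0.996, -0.003], [0.995, 0.091, 0.028], [0.029, -0.0, -1.0]]
wrist_force: [1.0, 22.9, 9.2]
grip_width: 0.0283
```

```bash
python3 - <<'E'
from h import *
im2,_=snap('side','s11'); im3,_=snap('wrist','w11')
crop(im2,220,180,310,260,8,'s11c'); crop(im3,200,200,310,340,5,'w11c')
s=monitor.observe(); print(s['position'],s['torque'],s['wrist_force'],s['time_s'],s['grip_width'])
E
```

```text
[ 0.52883457 -0.0134581   0.09325477] [ 3.45220085 -0.16439587  0.25737444] [ 1.02520476 22.20454165  9.28763524] 16.15 0.028852945482712743
```

View pics/s11c.png

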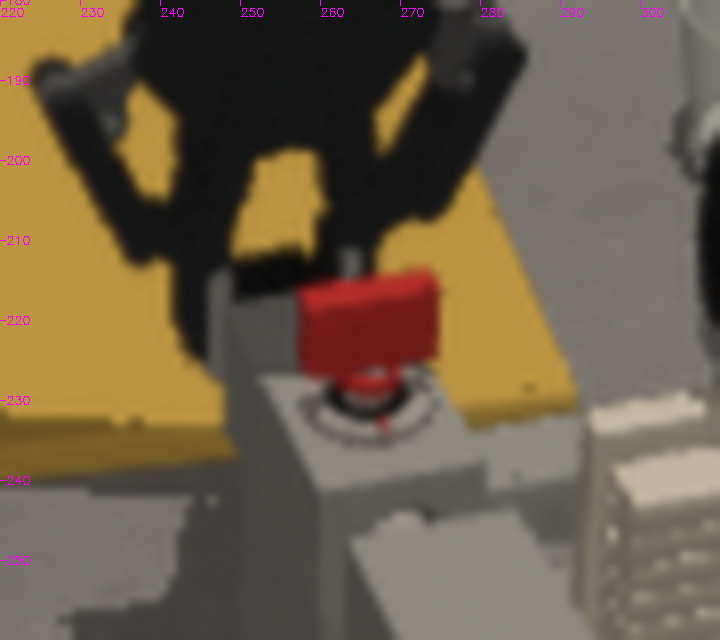

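View pics/w11c.png

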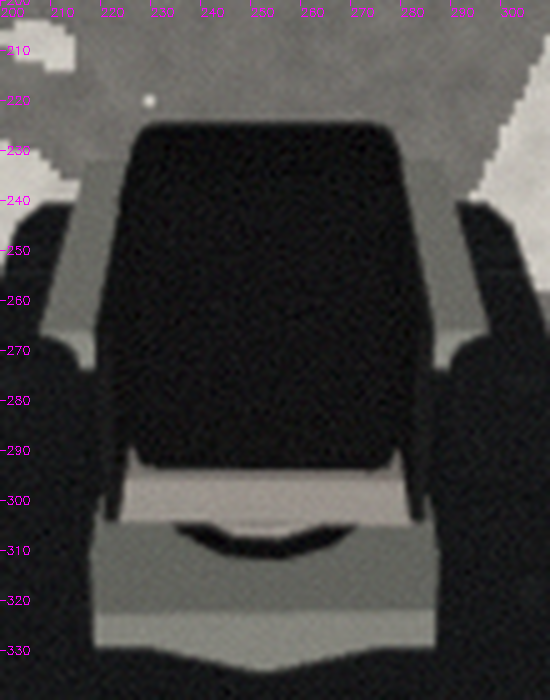

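The push stalled at 23 N with the TCP about 26 mm from the mouth, so the shoulder is at the face. I'll relax the push, open, lift and check.

drive_tool(
  steps=[
    {"wx": 0, "wy": -0.6, "wz": 0, "tx": 0.0035, "ty": 0, "tz": 0, "grip": 0.02},
    {"wx": 0, "wy": 0, "wz": 0, "tx": 0, "ty": 0, "tz": 0, "grip": 0.02},
  ],
)

```text
time_s: 16.35
position: [0.5288, -0.0136, 0.0931]
tcp_rot: [[-0.092, 0.996, -0.001], [0.996, 0.092, 0.011], [0.011, -0.0, -1.0]]
wrist_force: [0.2, 7.3, 4.4]
grip_width: 0.0284
```

drive_tool(
  steps=[
    {"wx": 0, "wy": 0, "wz": 0, "tx": 0.001, "ty": 0, "tz": 0, "grip": 0.04},
    {"wx": 0, "wy": 0, "wz": 0, "tx": 0, "ty": 0, "tz": 0, "grip": 0.06},
    {"wx": 0, "wy": 0, "wz": 0, "tx": 0, "ty": 0, "tz": 0, "grip": 0.06},
    {"wx": 0, "wy": 0, "wz": 0, "tx": 0, "ty": 0, "tz": 0, "grip": 0.06},
    {"wx": 0, "wy": 0, "wz": 0, "tx": 0, "ty": 0, "tz": -0.02, "grip": 0.06},
    {"wx": 0, "wy": -0.6, "wz": 0, "tx": 0, "ty": 0, "tz": -0.04, "grip": 0.06},
    {"wx": 0, "wy": 0, "wz": 0, "tx": 0, "ty": 0, "tz": -0.04, "grip": 0.06},
    {"wx": 0, "wy": 0, "wz": 0, "tx": 0, "ty": 0, "tz": -0.02, "grip": 0.06},
    {"wx": 0, "wy": 0, "wz": 0, "tx": 0, "ty": 0, "tz": 0, "grip": 0.06},
  ],
)

```text
time_s: 17.25
position: [0.5312, -0.0151, 0.2171]
tcp_rot: [[-0.091, 0.996, 0.007], [0.996, 0.091, -0.002], [-0.003, 0.007, -1.0]]
wrist_force: [-0.7, 0.2, 0.7]
grip_width: 0.0598
```

```bash
python3 - <<'E'
from h import *
im2,_=snap('side','s12'); im3,_=snap('wrist','w12')
crop(im2,220,180,310,260,8,'s12c'); crop(im3,180,180,330,300,5,'w12c')
s=monitor.observe(); print(s['position'],s['tcp_rot'],s['wrist_force'],s['time_s'],s['grip_width'])
E
```

```text
[ 0.52890803 -0.01445933  0.21297032] [[-9.06738077e-02  9.95880632e-01  1.65859043e-04]
 [ 9.95880598e-01  9.06738536e-02 -2.94317804e-04]
 [-3.08144479e-04  1.38488887e-04 -9.99999943e-01]] [ 0.02042519 -0.68672041 -0.14629203] 17.35 0.06010603552687369
```

View pics/s12c.png

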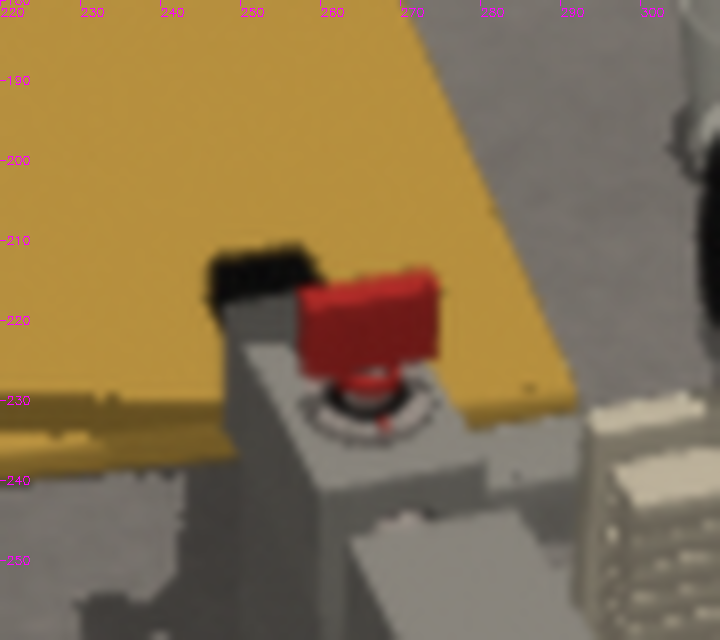

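View pics/w12.png

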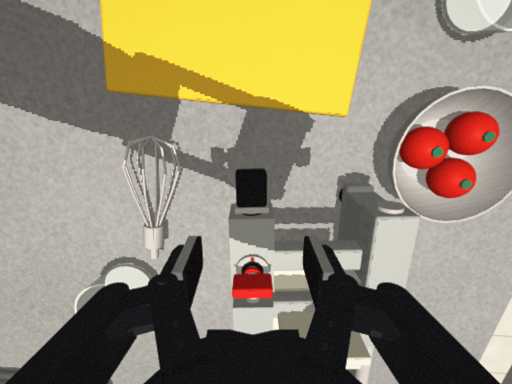

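```bash
python3 - <<'E'
from h import *
im=cv2.imread('pics/w12.png')[:,:,::-1]; crop(im,215,160,290,310,5,'w12d')
E
```

```text
(no output)
```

View pics/w12d.png

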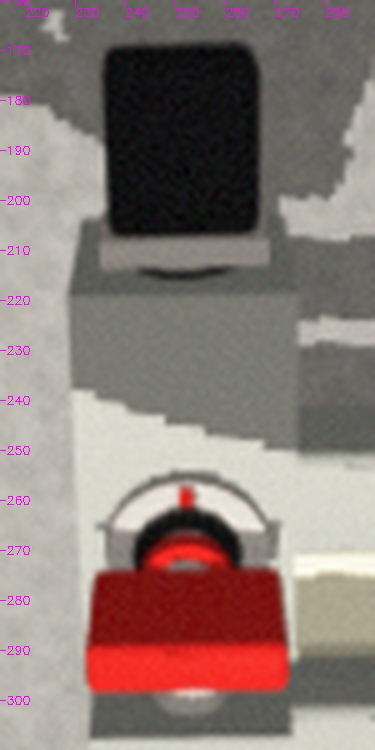

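```bash
python3 - <<'E'
from h import *
np.set_printoptions(precision=4,suppress=True)
W=load('w12');T=load('t4');S=load('s12')
s=monitor.observe();R=s['tcp_rot'];p=s['position']
q=onz(W,(252.4,293.6),.168); print(q,R.T@(q-p))
st=(220+368/8,180+288/8); print(st)
top=(260+556/8,170+193/8)
print(tri((W,(252.4,293.6)),(S,st)),tri((W,(252.4,293.6)),(S,st),(T,(329.3,193.8))),tri((S,st),(T,(329.3,193.8))))
a,b=onz(W,(232.3,293.5),.168),onz(W,(272.5,293.5),.168);print(a,b,np.linalg.norm(a-b),np.degrees(np.arctan2((b-a)[1],(b-a)[0])))
E
```

```text
[ 0.5378 -0.0911  0.168 ] [-0.0771  0.0019  0.045 ]
(266.0, 216.0)
(array([ 0.5378, -0.0919,  0.1671]), [np.float64(0.0), np.float64(0.0)]) (array([ 0.5372, -0.0923,  0.167 ]), [np.float64(0.7), np.float64(0.7), np.float64(1.4)]) (array([ 0.5367, -0.0925,  0.1674]), [np.float64(1.0), np.float64(1.0)])
[ 0.5202 -0.0926  0.168 ] [ 0.5554 -0.0894  0.168 ] 0.03529045146895227 5.133297821799363
```

Rod looks home: flange flush against the face, with only a sliver of bore visible above it. Stud centre is about (0.5374, -0.0915), wing top z 0.1675, yaw 5.2°. Moving over it and turning the jaws across the wing.

drive_tool(
  steps=[
    {"wx": 0, "wy": 0, "wz": 0, "tx": -0.02, "ty": 0.0015, "tz": 0, "grip": 0.05},
    {"wx": 0, "wy": 0, "wz": 0, "tx": -0.0375, "ty": 0, "tz": 0, "grip": 0.05},
    {"wx": 0, "wy": 0, "wz": 0, "tx": -0.02, "ty": 0, "tz": 0, "grip": 0.05},
    {"wx": 0, "wy": 0, "wz": -7.5, "tx": 0, "ty": 0, "tz": 0, "grip": 0.05},
    {"wx": 0, "wy": 0, "wz": -7.5, "tx": 0, "ty": 0, "tz": 0, "grip": 0.05},
    {"wx": 0, "wy": 0, "wz": -7.5, "tx": 0, "ty": 0, "tz": 0, "grip": 0.05},
    {"wx": 0, "wy": 0, "wz": -7.5, "tx": 0, "ty": 0, "tz": 0, "grip": 0.05},
    {"wx": 0, "wy": 0, "wz": -7.5, "tx": 0, "ty": 0, "tz": 0, "grip": 0.05},
    {"wx": 0, "wy": 0, "wz": -7.5, "tx": 0, "ty": 0, "tz": 0, "grip": 0.05},
    {"wx": 0, "wy": 0, "wz": -7.5, "tx": 0, "ty": 0, "tz": 0, "grip": 0.05},
    {"wx": 0, "wy": 0, "wz": -7.5, "tx": 0, "ty": 0, "tz": 0, "grip": 0.05},
  ],
)

```text
time_s: 18.45
position: [0.5363, -0.091, 0.2107]
tcp_rot: [[-0.91, 0.415, -0.004], [0.415, 0.91, 0.001], [0.004, -0.0, -1.0]]
wrist_force: [-0.2, 0.2, 0.4]
grip_width: 0.05
```

drive_tool(
  steps=[
    {"wx": 0, "wy": 0, "wz": -7.5, "tx": 0, "ty": 0, "tz": 0, "grip": 0.05},
    {"wx": 0, "wy": 0, "wz": -7.5, "tx": 0, "ty": 0, "tz": 0, "grip": 0.05},
    {"wx": 0, "wy": 0, "wz": -7.5, "tx": 0, "ty": 0, "tz": 0, "grip": 0.05},
    {"wx": 0, "wy": 0, "wz": -7.5, "tx": 0, "ty": 0, "tz": 0, "grip": 0.05},
    {"wx": 0, "wy": 0, "wz": 0, "tx": 0, "ty": 0, "tz": 0.01, "grip": 0.05},
    {"wx": 0, "wy": 0, "wz": 0, "tx": 0, "ty": 0, "tz": 0.01, "grip": 0.05},
    {"wx": 0, "wy": 0, "wz": 0, "tx": 0, "ty": 0, "tz": 0, "grip": 0.05},
  ],
)

```text
time_s: 19.15
position: [0.5357, -0.0906, 0.1899]
tcp_rot: [[-0.996, -0.088, -0.005], [-0.088, 0.996, 0.002], [0.005, 0.002, -1.0]]
wrist_force: [-0.3, 0.1, 0.4]
grip_width: 0.0501
```

```bash
python3 - <<'E'
from h import *
im2,_=snap('side','s13'); im3,_=snap('wrist','w13')
crop(im2,200,140,320,260,5,'s13c')
s=monitor.observe(); print(s['position'],s['tcp_rot'],s['q'],s['wrist_force'],s['time_s'],s['grip_width'])
E
```

```text
[ 0.53696873 -0.09105424  0.19202085] [[-9.95998450e-01 -8.93471514e-02 -2.04297401e-03]
 [-8.93489228e-02  9.96000071e-01  7.92674435e-04]
 [ 1.96397906e-03  9.72040036e-04 -9.99997599e-01]] [-2.21142891e+01  8.80678323e+00  9.86017885e+01 -2.08381297e-03
  7.27169685e+01 -1.17239775e+02] [0.22146275 0.45260558 0.25086705] 19.25 0.049957103443737404
```

View pics/s13c.png

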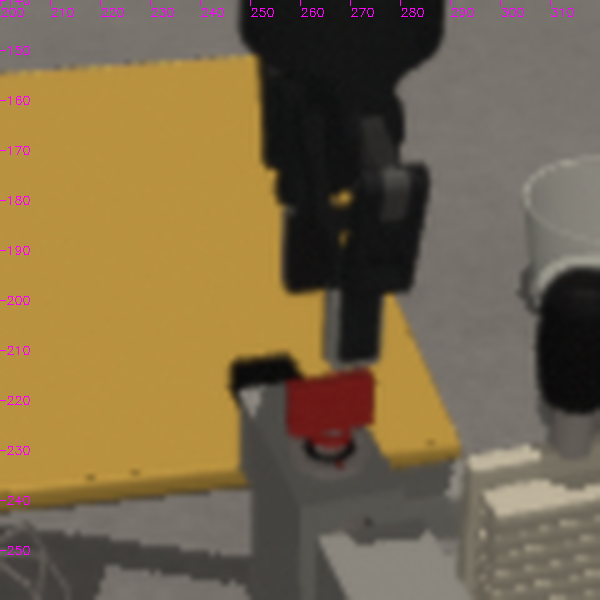

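View pics/w13.png

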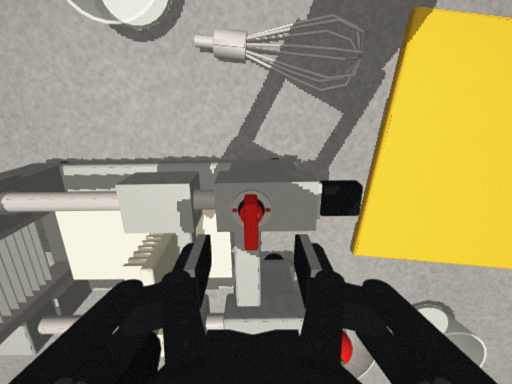

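```bash
python3 - <<'E'
from h import *
np.set_printoptions(precision=4,suppress=True)
im=cv2.imread('pics/w13.png')[:,:,::-1]; crop(im,215,170,290,260,8,'w13d')
W=load('w13'); print(proj(W,[.5374,-.0915,.1675]))
E
```

```text
[250.7533 227.3086]
```

View pics/w13d.png

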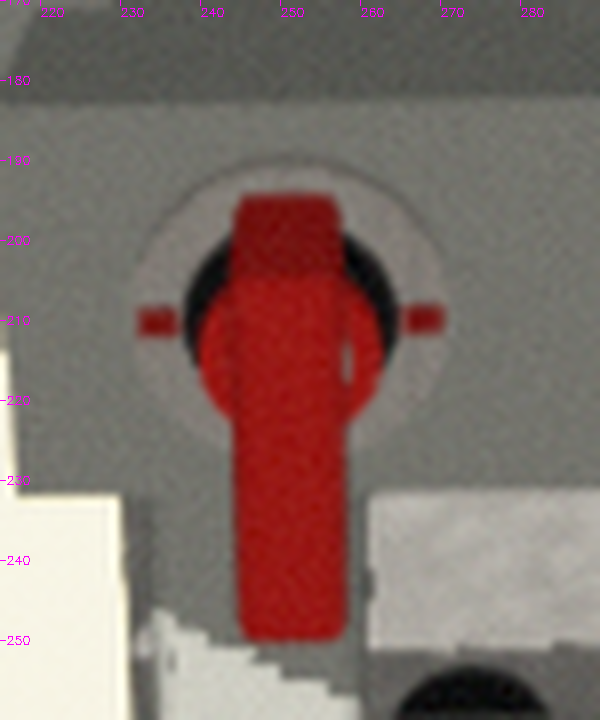

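Stud position confirmed to well within 1 mm: predicted (250.8,227.3), seen (250.9,227.3). Descending and gripping the wing.

drive_tool(
  steps=[
    {"wx": 0, "wy": 0, "wz": 0, "tx": -0.0004, "ty": -0.0004, "tz": 0.015, "grip": 0.05},
    {"wx": 0, "wy": 0, "wz": 0, "tx": 0, "ty": 0, "tz": 0.018, "grip": 0.05},
    {"wx": 0, "wy": 0, "wz": 0, "tx": 0, "ty": 0, "tz": 0.0125, "grip": 0.04},
    {"wx": 0, "wy": 0, "wz": 0, "tx": 0, "ty": 0, "tz": 0, "grip": 0.02},
    {"wx": 0, "wy": 0, "wz": 0, "tx": 0, "ty": 0, "tz": 0, "grip": 0.004},
    {"wx": 0, "wy": 0, "wz": 0, "tx": 0, "ty": 0, "tz": 0, "grip": 0.0},
    {"wx": 0, "wy": 0, "wz": 0, "tx": 0, "ty": 0, "tz": 0, "grip": 0.0},
    {"wx": 0, "wy": 0, "wz": 0, "tx": 0, "ty": 0, "tz": 0, "grip": 0.0},
    {"wx": 0, "wy": 0, "wz": 0, "tx": 0, "ty": 0, "tz": 0, "grip": 0.0},
  ],
  grip_force=60,
)

```text
time_s: 20.15
position: [0.5381, -0.0917, 0.1479]
tcp_rot: [[-0.996, -0.091, 0.0], [-0.091, 0.996, -0.0], [-0.0, -0.0, -1.0]]
wrist_force: [-0.2, -0.9, -3.1]
grip_width: 0.0089
```

```bash
python3 - <<'E'
from h import *
im2,_=snap('side','s14'); im3,_=snap('wrist','w14')
crop(im2,200,140,320,260,5,'s14c')
s=monitor.observe(); print(s['position'],s['tcp_rot'],s['wrist_force'],s['torque'],s['time_s'],s['grip_width'])
E
```

```text
[ 0.53808932 -0.09170459  0.14785634] [[-9.95854468e-01 -9.09606431e-02  2.00385169e-04]
 [-9.09606840e-02  9.95854463e-01 -2.05639919e-04]
 [-1.80849326e-04 -2.23014604e-04 -9.99999959e-01]] [ 0.08412558 -0.52557393 -2.87852026] [-0.1328926   0.07061079 -0.00184303] 20.25 0.008803217662289342
```

View pics/s14c.png

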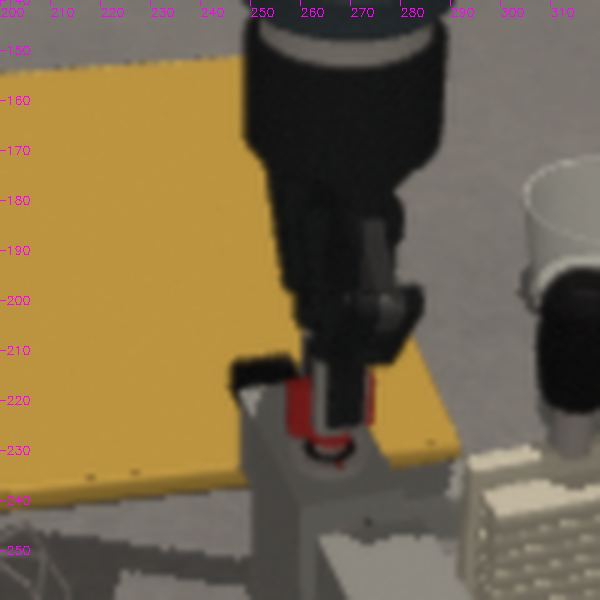

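View pics/w14.png

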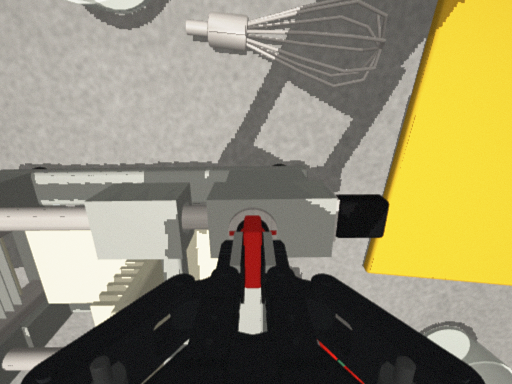

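drive_tool(
  steps=[
    {"wx": 0, "wy": 0, "wz": 0, "tx": 0, "ty": 0, "tz": 0.003, "grip": 0.0},
    {"wx": 0, "wy": 0, "wz": 0, "tx": 0, "ty": 0, "tz": 0.003, "grip": 0.0},
    {"wx": 0, "wy": 0, "wz": 0, "tx": 0, "ty": 0, "tz": 0, "grip": 0.0},
    {"wx": 0, "wy": 0, "wz": 0, "tx": 0, "ty": 0, "tz": 0, "grip": 0.0},
  ],
)

```text
time_s: 20.65
position: [0.5382, -0.0918, 0.143]
tcp_rot: [[-0.996, -0.091, 0.0], [-0.091, 0.996, -0.0], [-0.0, -0.0, -1.0]]
wrist_force: [-5.2, 1.1, 8.0]
grip_width: 0.0084
```

8 N at 4.9 mm down, past the 3 mm stop, so the rod is home and the foot is in its groove. Pressing the rest.

drive_tool(
  steps=[
    {"wx": 0, "wy": 0, "wz": 0, "tx": 0.0003, "ty": 0, "tz": 0.002, "grip": 0.0},
    {"wx": 0, "wy": 0, "wz": 0, "tx": 0, "ty": 0, "tz": 0.0015, "grip": 0.0},
    {"wx": 0, "wy": 0, "wz": 0, "tx": 0, "ty": 0, "tz": 0, "grip": 0.0},
    {"wx": 0, "wy": 0, "wz": 0, "tx": 0, "ty": 0, "tz": 0, "grip": 0.0},
  ],
)

```text
time_s: 21.05
position: [0.5382, -0.0918, 0.14]
tcp_rot: [[-0.996, -0.091, 0.001], [-0.091, 0.996, -0.001], [-0.001, -0.001, -1.0]]
wrist_force: [-6.3, 0.8, 11.0]
grip_width: 0.0086
```

drive_tool(
  steps=[
    {"wx": 0, "wy": 0, "wz": 0, "tx": 0, "ty": 0, "tz": 0.0007, "grip": 0.0},
    {"wx": 0, "wy": 0, "wz": 5, "tx": 0, "ty": 0, "tz": 0, "grip": 0.0},
    {"wx": 0, "wy": 0, "wz": 5, "tx": 0, "ty": 0, "tz": 0, "grip": 0.0},
    {"wx": 0, "wy": 0, "wz": 5, "tx": 0, "ty": 0, "tz": 0, "grip": 0.0},
    {"wx": 0, "wy": 0, "wz": 5, "tx": 0, "ty": 0, "tz": 0, "grip": 0.0},
    {"wx": 0, "wy": 0, "wz": 0, "tx": 0, "ty": 0, "tz": 0, "grip": 0.0},
  ],
)

```text
time_s: 21.65
position: [0.5382, -0.0921, 0.1397]
tcp_rot: [[-0.966, 0.257, 0.001], [0.257, 0.966, -0.001], [-0.001, -0.001, -1.0]]
wrist_force: [-6.9, 0.7, 13.8]
grip_width: 0.0087
```

```bash
python3 - <<'E'
from h import *
im3,_=snap('wrist','w15')
s=monitor.observe(); print(s['position'],s['tcp_rot'],s['wrist_force'],s['torque'],s['time_s'],s['grip_width'])
E
```

```text
[ 0.53824511 -0.09210717  0.13974224] [[-9.66801281e-01  2.55526471e-01  1.22716540e-03]
 [ 2.55525076e-01  9.66801700e-01 -1.18663602e-03]
 [-1.48964251e-03 -8.33669694e-04 -9.99998543e-01]] [-7.7501401   0.13837819 13.22904022] [ 0.08435642  1.32425872 -0.00867582] 21.7 0.008550429111778751
```

View pics/w15.png

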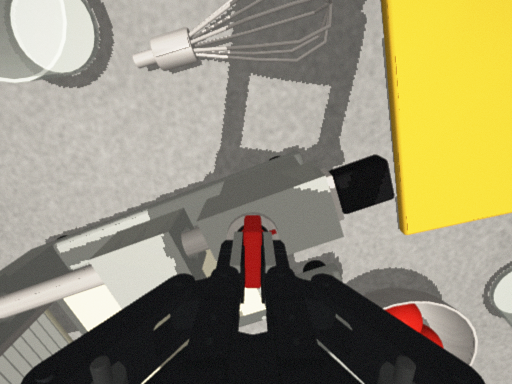

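The wing turns freely with the gripper. Continuing.

drive_tool(
  steps=[
    {"wx": 0, "wy": 0, "wz": 6, "tx": 0.0007, "ty": 0, "tz": 0, "grip": 0.0},
    {"wx": 0, "wy": 0, "wz": 6, "tx": 0, "ty": 0, "tz": 0, "grip": 0.0},
    {"wx": 0, "wy": 0, "wz": 6, "tx": 0, "ty": 0, "tz": 0, "grip": 0.0},
    {"wx": 0, "wy": 0, "wz": 6, "tx": 0, "ty": 0, "tz": 0, "grip": 0.0},
    {"wx": 0, "wy": 0, "wz": 6, "tx": 0, "ty": 0, "tz": 0, "grip": 0.0},
    {"wx": 0, "wy": 0, "wz": 6, "tx": 0, "ty": 0, "tz": 0, "grip": 0.0},
    {"wx": 0, "wy": 0, "wz": 6, "tx": 0, "ty": 0, "tz": 0, "grip": 0.0},
    {"wx": 0, "wy": 0, "wz": 6, "tx": 0, "ty": 0, "tz": 0, "grip": 0.0},
    {"wx": 0, "wy": 0, "wz": 6, "tx": 0, "ty": 0, "tz": 0, "grip": 0.0},
    {"wx": 0, "wy": 0, "wz": 6, "tx": 0, "ty": 0, "tz": 0, "grip": 0.0},
    {"wx": 0, "wy": 0, "wz": 6, "tx": 0, "ty": 0, "tz": 0, "grip": 0.0},
    {"wx": 0, "wy": 0, "wz": 0, "tx": 0, "ty": 0, "tz": 0, "grip": 0.0},
  ],
)

```text
time_s: 22.9
position: [0.5375, -0.0928, 0.1397]
tcp_rot: [[-0.157, 0.988, 0.001], [0.988, 0.157, -0.003], [-0.003, 0.001, -1.0]]
wrist_force: [-7.4, -3.0, 13.1]
grip_width: 0.0087
```

```bash
python3 - <<'E'
from h import *
s=monitor.observe(); print(s['position'],s['tcp_rot'],s['wrist_force'],s['torque'],s['time_s'],s['grip_width'])
E
```

```text
[ 0.53746445 -0.09275129  0.13970958] [[-1.57358064e-01  9.87541113e-01  9.94412409e-04]
 [ 9.87537912e-01  1.57360152e-01 -2.57979652e-03]
 [-2.70413602e-03  5.76068166e-04 -9.99996178e-01]] [-7.36601325 -3.03283117 13.08220561] [-0.43255001  1.36325608 -0.02577372] 22.9 0.008727349345885586
```

drive_tool(
  steps=[
    {"wx": 0, "wy": 0, "wz": 3, "tx": 0, "ty": 0, "tz": 0, "grip": 0.0},
    {"wx": 0, "wy": 0, "wz": 2.5, "tx": 0, "ty": 0, "tz": 0, "grip": 0.0},
    {"wx": 0, "wy": 0, "wz": 0, "tx": 0, "ty": 0, "tz": 0, "grip": 0.0},
  ],
)

```text
time_s: 23.2
position: [0.5374, -0.0927, 0.1397]
tcp_rot: [[-0.064, 0.998, 0.001], [0.998, 0.064, -0.003], [-0.003, 0.001, -1.0]]
wrist_force: [-7.8, -3.1, 13.3]
grip_width: 0.0084
```

```bash
python3 - <<'E'
from h import *
im2,_=snap('side','s16'); im3,_=snap('wrist','w16')
s=monitor.observe(); print(s['position'],s['tcp_rot'],s['wrist_force'],s['torque'],s['time_s'],s['grip_width'])
E
```

```text
[ 0.53741884 -0.09274943  0.13974442] [[-6.49440503e-02  9.97888502e-01  8.98948164e-04]
 [ 9.97885383e-01  6.49461887e-02 -2.59901414e-03]
 [-2.65190959e-03  7.28256728e-04 -9.99996219e-01]] [-8.0940443  -2.38030029 12.92698318] [-0.37456743  1.43742804 -0.00748063] 23.3 0.008304333895594868
```

View pics/w16.png

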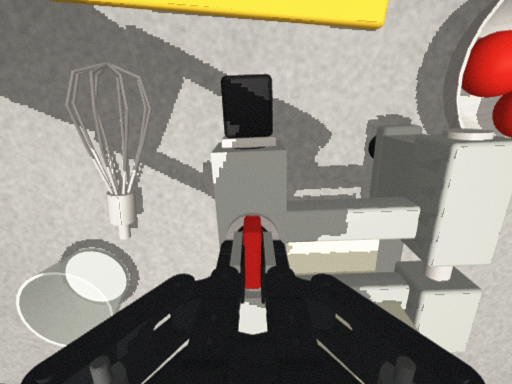

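Turned about 91.5°. I'll nudge it slightly more, let the spring lift it, then open.

drive_tool(
  steps=[
    {"wx": 0, "wy": 0, "wz": 1, "tx": 0, "ty": 0, "tz": 0, "grip": 0.0},
    {"wx": 0, "wy": 0, "wz": 0, "tx": 0, "ty": 0, "tz": -0.002, "grip": 0.0},
    {"wx": 0, "wy": 0, "wz": 0, "tx": 0, "ty": 0, "tz": -0.002, "grip": 0.0},
    {"wx": 0, "wy": 0, "wz": 0, "tx": 0, "ty": 0, "tz": 0, "grip": 0.0},
    {"wx": 0, "wy": 0, "wz": 0, "tx": 0, "ty": 0, "tz": 0, "grip": 0.03},
    {"wx": 0, "wy": 0, "wz": 0, "tx": 0, "ty": 0, "tz": 0, "grip": 0.05},
    {"wx": 0, "wy": 0, "wz": 0, "tx": 0, "ty": 0, "tz": 0, "grip": 0.05},
    {"wx": 0, "wy": 0, "wz": 0, "tx": 0, "ty": 0, "tz": 0, "grip": 0.05},
  ],
)

```text
time_s: 24.1
position: [0.5371, -0.0913, 0.1414]
tcp_rot: [[-0.048, 0.999, 0.0], [0.999, 0.048, 0.0], [0.0, 0.0, -1.0]]
wrist_force: [0.7, -0.2, -0.7]
grip_width: 0.0499
```

drive_tool(
  steps=[
    {"wx": 0, "wy": 0, "wz": 0, "tx": 0, "ty": 0, "tz": -0.01, "grip": 0.05},
    {"wx": 0, "wy": 0, "wz": 0, "tx": 0, "ty": 0, "tz": -0.02, "grip": 0.05},
    {"wx": 0, "wy": 0, "wz": 0, "tx": 0, "ty": 0, "tz": -0.03, "grip": 0.05},
    {"wx": 0, "wy": 0, "wz": 0, "tx": 0, "ty": 0, "tz": -0.03, "grip": 0.05},
    {"wx": 0, "wy": 0, "wz": 0, "tx": 0.03, "ty": 0, "tz": -0.02, "grip": 0.05},
    {"wx": 0, "wy": 0, "wz": 0, "tx": 0.04, "ty": 0, "tz": 0, "grip": 0.05},
    {"wx": 0, "wy": 0, "wz": 0, "tx": 0.02, "ty": 0, "tz": 0, "grip": 0.05},
    {"wx": 0, "wy": 0, "wz": 0, "tx": 0, "ty": 0, "tz": 0, "grip": 0.05},
  ],
)

```text
time_s: 24.9
position: [0.5327, 0.0008, 0.2525]
tcp_rot: [[-0.051, 0.999, 0.001], [0.999, 0.051, 0.0], [0.0, 0.001, -1.0]]
wrist_force: [0.1, -1.0, 0.4]
grip_width: 0.0499
```

```bash
python3 - <<'E'
from h import *
im2,_=snap('side','s17'); im3,_=snap('wrist','w17'); im,_=snap('top','t17')
crop(im2,200,180,320,280,6,'s17c'); 
s=monitor.observe(); print(s['position'],s['wrist_force'],s['time_s'],s['grip_width'])
E
```

```text
[ 0.53293813 -0.00205803  0.25185488] [0.2564786  0.38742342 0.42922718] 25.05 0.04981548623179481
```

View pics/s17c.png

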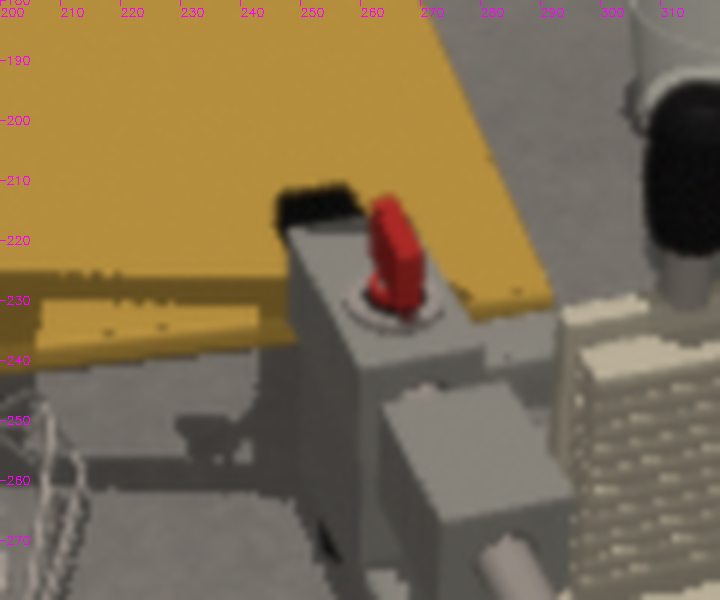

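View pics/w17.png

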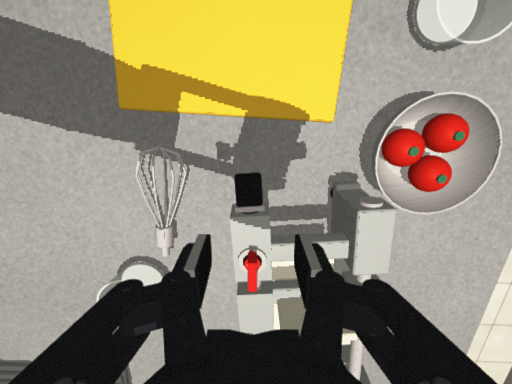

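View pics/t17.png

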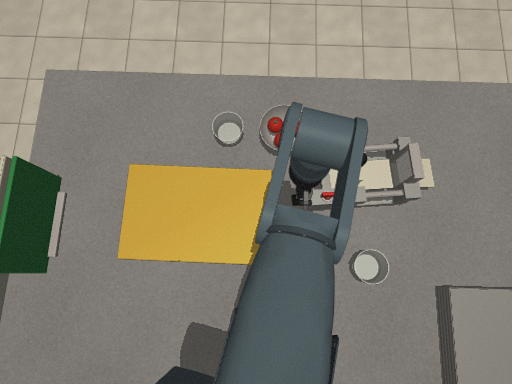

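The wing is now in line with the bore. I'll check its angle and height for the lock.

```bash
python3 - <<'E'
from h import *
im=cv2.imread('pics/w17.png')[:,:,::-1]; crop(im,220,165,290,305,5,'w17d')
im=cv2.imread('pics/s17.png')[:,:,::-1]; crop(im,250,205,285,240,16,'s17d')
S=load('s17')
u=np.array([-.0906,.9959,0])
for press in(0,.004,.008):
    c=np.array([.5374,-.0915,.1675-press]); print(press,proj(S,c+u*.018),proj(S,c-u*.018),proj(S,c-u*.018-[0,0,.024]))
E
```

```text
0 [263.03953818 210.96706541] [268.57076752 220.70451651] [268.20640467 230.5567094 ]
0.004 [262.9928523  212.59657244] [268.50931683 222.36611305] [268.14667622 232.17173749]
0.008 [262.94638112 214.21858555] [268.44815831 224.01980941] [268.08722776 233.77919482]
```

View pics/w17d.png

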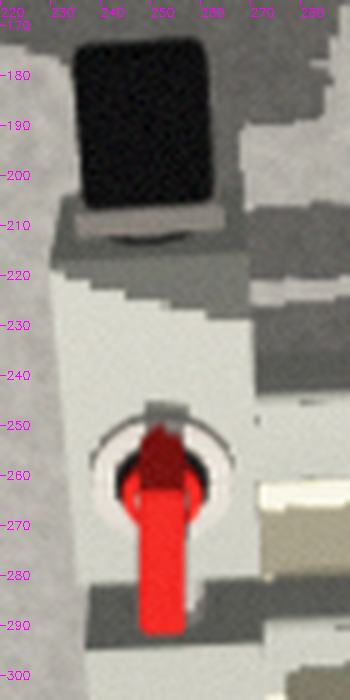

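View pics/s17d.png

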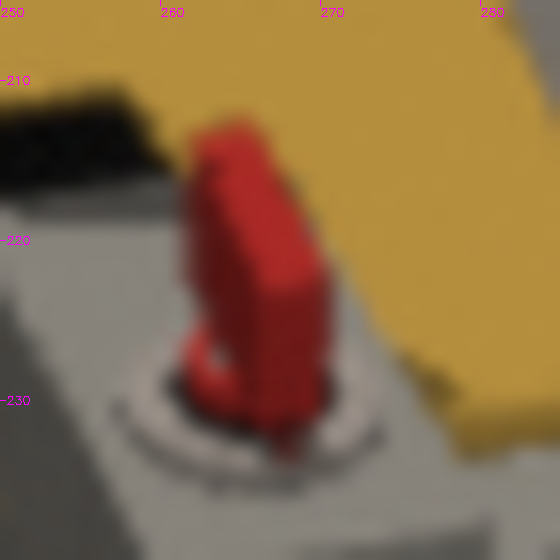

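Front top edge is at row ~222.4 and the bottom at ~232, matching 4 mm down (222.4 / 232.2), so it's locked. The gripper is clear of everything.

```bash
python3 - <<'E'
from h import *
s=monitor.observe(); print(s['time_s'],s['wrist_force']); print(job.job_done())
E
```

```text
25.05 [0.2564786  0.38742342 0.42922718]
the job is handed in; nothing more can be done
None
```

The guide rod is back in and the stud looks locked. I handed the job in at 25 s of robot time, and no verdict came back.

- **Rod:** I gripped it near its balance point, started it nose first and pushed it about 141 mm in, then let go. I took it again by the black grip, which was drooping about 4 mm. I pushed it until it stopped at the face, with the highest push force about 23 N.
- **Stud:** I pressed it down about 8 mm, turned it about 92° clockwise and let go.

**Last checks**
- **Rod home:** The flange looks flush on the face. The stud also went down well past the 3 mm stop it would have hit if the rod were not home.
- **Stud locked:** The wing lies in line with the bore. In the side view it stands at the height for 4 mm down, which is the locked position.
- **Nothing else moved:** The gripper is clear of everything with about 0 N on the wrist. The tubs, bowl and whisk look untouched, but I judged that by eye.

**What disagreed or failed**
- The finger opening read 15 mm on the 18 mm rod, but the hold was firm.
- The top and side views disagreed by 2–3 mm on the bore's position. I used a value between them and the nose went in freely.
- While I pressed and turned the stud there was a steady 5–8 N sideways force. It turned freely anyway.
- A few early move calls were refused for their format, and the arm did not move on those.

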